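Register the red lino block in the corner of the printing board

TASK

Slide the red lino block across the plywood registration board, without lifting or tipping it, into the corner formed by the two wooden stops: its longer edge snug against the far stop, its shorter edge snug against the left stop. Leave the green block where it lies, and leave the red block lying flat there.

Things in the scene. Friction and masses are not known exactly. Their poses are not given: they have to be found in the camera images.
- board: Plywood registration board, fixed to the bench: 240 mm along its x by 300 mm along its y, base 9 mm thick. Origin at the centre of its underside; +x points away from the robot, +y to the left, turned by up to 15 degrees. Two wooden stops, each 22 mm wide and standing 10 mm above the base, run along its far edge (+x side, the full length along y) and along its left edge (+y side). The near and right edges are open.
- corner (a point): The inside corner where the two stops meet, on the upper face of the board's base: 98 mm along +x and 128 mm along +y of the board's origin. Axes as the board's: the inner face of the far stop is the plane x = 0 and that of the left stop is y = 0; the free board lies at negative x and y.
- red_block_center (a point): Centre (half-way up) of the red block, to be moved: a flat printing block, pale wood below and dark red lino with a pale leaf design on top, 70 mm along its x by 80 mm along its y, 14 mm thick, about 0.15 kg, loose on the board. Its x axis starts within 15 degrees of the board's x. Seated, its centre lies 35 mm short of the corner in x and 40 mm in y.
- green_block_center (a point): Centre (half-way up) of the green block, to be left alone: same size and make, dark green lino with pale wave lines on top. It lies beside the red block on the board, to its left or its right.
Not all that is in view belongs to the job. Leave any blue look-alike of the part that bears red_block_center alone.

How it is judged:
By the outcome, as a careful person would: the job done as asked, in the order asked, and still so for the second after the job is handed in, with the robot touching nothing.
It also fails if it takes over 51 s, if anything falls off the work surface, if the arm or the gripper's body presses on something with over 40 N, if the wrist force passes 120 N, or if a joint passes its speed limit or range.

ROBOT

A 6-joint arm with a two-finger parallel gripper is mounted at the origin on a cart in front of the work surface, level with it; the furniture and walls round the work are solid. World frame = base frame: x ahead of the robot, y to its left, z up, the work surface at z = 0. Lengths are in m, angles in rad, forces in N, time in s.
With the tool pointing down it reaches from about 0.375 to 0.975 m from the base axis. Payload 3.8 kg.
Tool frame: the origin (TCP) lies at the very end of the fingers, on their centre line; the grasp point (between the pads) lies 19 mm behind it; z points along the fingers, y is the direction in which the jaws open and shut (so a half turn about z gives the same grasp; the last joint's range is limited). The gripper opens to 85 mm and grips with 20 to 120 N. Pads are 22 mm wide; open, the fingers measure 114 mm over their backs; the gripper's body (76 mm by 85 mm) begins 54 mm behind the grasp point. The pads swing forward as they close: fully open they stand 13 mm farther back than shut.
Start: joints at [-1.233, 0.264, 1.604, -0, 1.274, -0.037], TCP at [0.247, -0.628, 0.206] pointing down, gripper open.
Joint ranges: [-2.63, 2.63], [-0.94, 2.18], [0.31, 2.57], [-1.31, 4.45], [0, 2.66], [-2.55, 2.55]. Speed limits (rad/s): [2.57, 2.57, 3.14, 3.14, 3.14, 3.14].

INTERFACE

Orientations are given as a rotation vector (axis times angle).
In Python, from workcell import bot, read_camera, finish_job gives the robot as it stands. The module is installed in compiled form; this text tells all that it offers.
- The arm moves only by the tool servo_tool, never from a script. Its argument "targets" is text: rows parted by semicolons, each of 7 numbers parted by spaces: the turn, a rotation vector about the tool's x, y, z in rad, then the shift along the tool's x, y, z in mm, then the finger opening in mm, from 0 to 85.4. In form: wx wy wz x y z gripper; .... A call has 1 to 8 rows; each row shifts and turns the pose as measured when the row begins, along the tool's axes as they then stand; what a row does not reach is not made up. A row lasts 1/12 s, in which the tool goes at most 41.7 mm and 7.16 degrees, less where a joint would pass 70% of its speed; a pose out of reach is approached as far as the arm can. A call is refused whole if a number of a shift passes 41.7 or a number of a turn 0.125, either way. A call with a gripper value outside its range is refused whole. The fingers move at their own pace and stop on an object; "newtons" is the grip in N (left out, the last holds). Time passes only in rows, so rows that do not move let the fingers close. It gives the time, the measured TCP pose, the force and the opening at its end, in the units of the state.
- bot.read_state(): the state, without advancing time (a new reading comes with each control period).
- read_camera(name): name is "scene" or "top" or "wrist"; returns a dict with "image" (400x640x3 uint8, red, green, blue), "mtx" (3x3 intrinsics, pixels), "k1" (the pictures are not rectified: a ray, as slopes to the right and down, at radius r is drawn at 1 + k1 r^2 times it, then the intrinsics apply), "eye" and "orientation" of the camera in the world; the wrist camera has in their place "T_tool_cam" (4x4, takes a point from camera to tool coordinates, whose origin is the TCP and whose axes are the flange's). Camera axes: x right, y up, looking along -z (the intrinsics and any distortion apply to the point x, -y, -z); pixel columns grow to the right and rows downward; lengths in m; the calibration is good to about 2 mm. A picture is of the moment at which its call begins: read the wrist's pose just before it. There is no depth.
- finish_job(): hands the job in, once; it reports no verdict.
The state is a dict: "time": time; "q": joint angles; "joint_vel": joint speeds; "joint_torque": joint torques, N m; "tool_pos": TCP position; "tcp_rot": TCP orientation; "wrist_force": force on the tool from outside, world axes, zero at the start; "torque": the same for the moment, N m; "width": opening from 0.0 (shut) to 1.0 (fully open).
Only numpy, scipy, OpenCV 4.12 (cv2) and the standard library are available. Lean on these libraries where they do the work, as an engineer would, in place of code of your own. Each camera call takes 0.05 s, during which the arm holds its last target.

## Working session

There is one attempt and no reset: what is moved stays moved. The work goes in short steps, Python scripts to look and compute and a tool call to move; the robot and the scene stay as the last step left them, time stands still between calls to the robot, and variables do not carry over. Pictures are saved under pics/ and viewed, and the job is handed in when it is done.

Besides the shell and the picture viewer there is one more tool, called after "Emit:" as name(argument=value, ...), one argument or row to a line, values as JSON. servo_tool: Moves the arm, as the interface text tells. Its arguments: {"type":"object","properties":{"targets":{"type":"string"},"newtons":{"type":"number"}},"required":["targets"]}

```bash
mkdir -p pics; cat > h.py <<'E'
import numpy as np, cv2
from scipy.spatial.transform import Rotation as R
from workcell import bot, read_camera, finish_job
def save(im,n): cv2.imwrite('pics/'+n+'.png',im[:,:,::-1])
def crop(im,x0,y0,x1,y1,s,n):
    save(cv2.resize(np.ascontiguousarray(im[y0:y1,x0:x1]),None,fx=s,fy=s,interpolation=cv2.INTER_CUBIC),n)
E
python3 - <<'E'
from h import *
import pickle
print(bot.read_state())
for n in ["scene","top"]:
    c=read_camera(n); save(c["image"],n+'0'); pickle.dump(c,open(n+'0.pkl','wb'))
    print({k:v for k,v in c.items() if k!="image"})
E
```

```text
{'time': 0.0, 'q': array([-1.23288140e+00,  2.64743035e-01,  1.60540288e+00,  4.70754811e-06,
        1.27369693e+00, -3.68887835e-02]), 'joint_vel': array([-3.09639102e-05,  1.40815490e-03, -4.56189642e-04,  1.68730004e-03,
       -3.31825275e-04,  2.66659193e-04]), 'joint_torque': array([ 2.42166017e-03, -5.15105331e+01, -3.67312038e+01,  2.31847671e-04,
        1.27732390e-02, -1.25434084e-05]), 'tool_pos': array([ 0.24685171, -0.62738191,  0.20465332]), 'tcp_rot': array([-3.08440230e+00, -5.84883549e-01,  5.22636722e-04]), 'wrist_force': array([-1.17232118, -1.6013652 ,  0.51788825]), 'torque': array([-0.00938643,  0.03015727,  0.00636175]), 'width': 0.9975796240428185}
{'mtx': array([[481.17378317,   0.        , 326.44581868],
       [  0.        , 481.17378317, 201.31618555],
       [  0.        ,   0.        ,   1.        ]]), 'k1': -0.10538789512143543, 'eye': array([0.20040035, 0.55873125, 1.03119371]), 'orientation': array([ 0.23809513, -0.99241026, -2.46427887])}
{'mtx': array([[488.63642891,   0.        , 320.26426917],
       [  0.        , 488.63642891, 197.05095105],
       [  0.        ,   0.        ,   1.        ]]), 'k1': 0.052114009176120336, 'eye': array([ 0.43377882, -0.25352545,  1.14945938]), 'orientation': array([ 0.14054247, -0.13211108, -1.59598525])}
```

View pics/scene0.png

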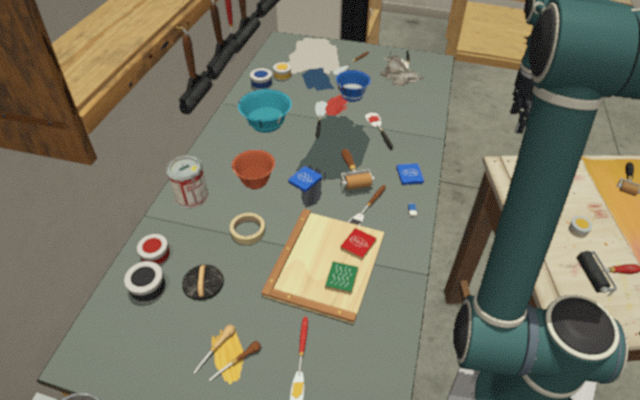

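View pics/top0.png

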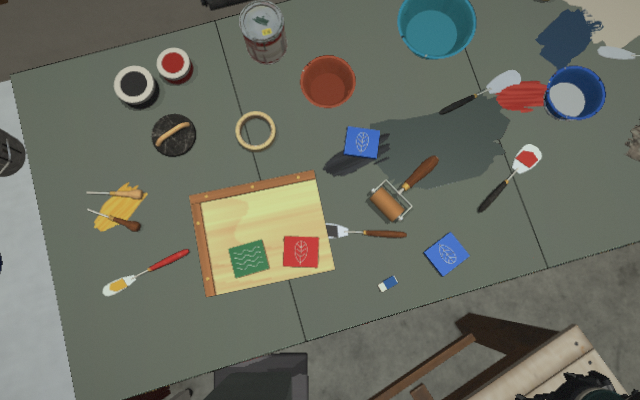

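```bash
python3 - <<'E'
from h import *
import pickle
c=pickle.load(open('top0.pkl','rb')); crop(c['image'],180,160,345,305,4.8,'topc')
c=pickle.load(open('scene0.pkl','rb')); crop(c['image'],255,200,395,325,4.8,'scc')
E
```

```text
(no output)
```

View pics/topc.png

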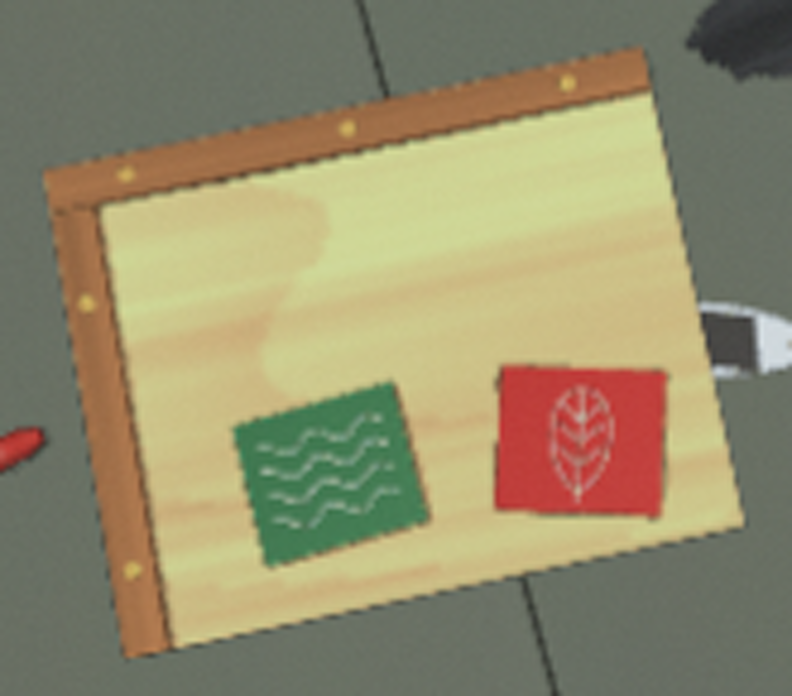

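View pics/scc.png

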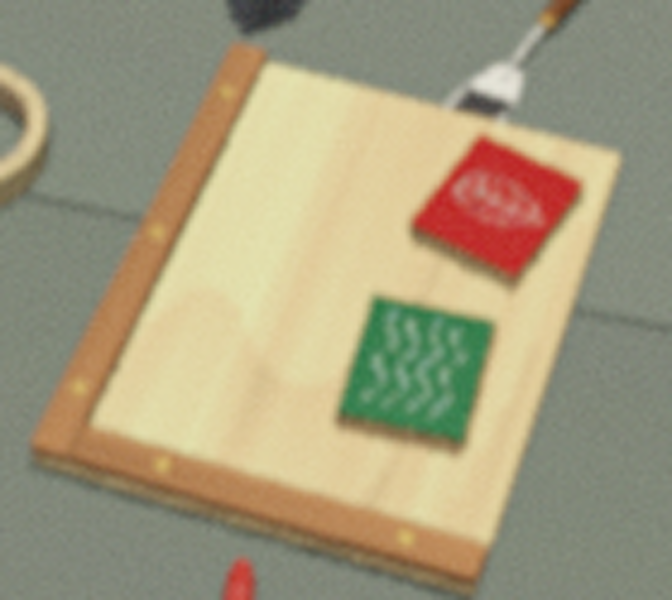

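```bash
cat >> h.py <<'E'
def ray(c,uv):
    uv=np.array(uv,float).reshape(-1,1,2)
    m=c['mtx']; n=cv2.undistortPoints(uv,m,np.array([c['k1'],0,0,0.]))[:,0]
    d=np.c_[n[:,0],-n[:,1],-np.ones(len(n))]
    return d@R.from_rotvec(c['orientation']).as_matrix().T
def hit(c,uv,z):
    d=ray(c,uv); e=np.array(c['eye']); z=np.broadcast_to(z,len(d))
    return e+d*((z-e[2])/d[:,2])[:,None]
def fit2(P,Q): # rigid 2D  Q=Rot P+t
    from scipy.optimize import least_squares
    f=lambda v:((np.c_[np.cos(v[2])*P[:,0]-np.sin(v[2])*P[:,1]+v[0],np.sin(v[2])*P[:,0]+np.cos(v[2])*P[:,1]+v[1]])-Q).ravel()
    r=least_squares(f,[0,0,0.]); return r.x, r.fun.reshape(-1,2)
BL=np.array([[35,40],[35,-40],[-35,-40],[-35,40.]])/1000
E
cat > m.py <<'E'
from h import *
import pickle
def go(c,off,s,bd,red,gr):
    A=lambda p:np.array(p,float)/s-0.4+np.array(off)
    # board points: name corner, far-right inner base, left-near inner base, outer top corner, far right outer top, left near outer top, near right base
    Pb=np.array([[98,128],[98,-150],[-120,128],[120,150],[120,-150],[-120,150],[-120,-150]])/1000.
    z=np.array([9,9,9,19,19,19,9])/1000.
    ok=[i for i,b in enumerate(bd) if b]
    Q=hit(c,A([bd[i] for i in ok]),z[ok])[:,:2]
    b,r=fit2(Pb[ok],Q); print('board',b.round(4),'deg',np.degrees(b[2]).round(2),'res mm',(r*1000).round(1).tolist())
    Rb=np.array([[np.cos(b[2]),-np.sin(b[2])],[np.sin(b[2]),np.cos(b[2])]])
    cor=b[:2]+Rb@[.098,.128]; print('corner',cor.round(4))
    for n,p in (('red',red),('green',gr)):
        if not p: continue
        v,r=fit2(BL,hit(c,A(p),.023)[:,:2]); print(n,v.round(4),'deg',np.degrees(v[2]).round(2),'in corner frame mm',(1000*Rb.T@(v[:2]-cor)).round(1),'rel deg',np.degrees(v[2]-b[2]).round(2),(r*1000).round(1).tolist())
if __name__=='__main__':
    go(pickle.load(open('top0.pkl','rb')),(180,160),4.8,[(101,207),(652,93),(174,648),(44,172),(643,48),(127,658),(745,524)],
     [(503,366),(667,373),(660,518),(496,508)],[(233,428),(394,382),(431,522),(268,567)])
    go(pickle.load(open('scene0.pkl','rb')),(255,200),4.8,[None,(268,64),(490,545),(32,448),(240,42),(470,580),(622,155)],
     [(413,222),(482,137),(581,184),(516,275)],[(340,416),(375,297),(495,322),(465,440)])
E
python3 m.py
```

```text
board [ 0.5543 -0.1106  0.1796] deg 10.29 res mm [[-0.1, 0.4], [0.4, -0.6], [-0.8, -0.6], [1.2, 0.5], [1.4, -0.4], [-1.0, 1.2], [-1.1, -0.6]]
corner [0.6279 0.0329]
red [ 0.5053 -0.2019 -0.0766] deg -4.39 in corner frame mm [-162.6 -209.1] rel deg -14.68 [[1.0, 0.2], [0.6, -0.8], [-0.4, -0.7], [-1.3, 1.2]]
green [ 0.4931 -0.0825  0.2462] deg 14.11 in corner frame mm [-153.3  -89.4] rel deg 3.81 [[0.7, 0.3], [0.6, -0.2], [-0.3, -0.2], [-1.1, 0.2]]
board [ 0.5553 -0.1105  0.18  ] deg 10.31 res mm [[0.2, -2.0], [-1.7, 4.9], [2.1, -1.5], [3.1, 1.1], [-3.3, -1.5], [-0.4, -1.0]]
corner [0.6288 0.033 ]
red [ 0.5067 -0.2002 -0.0623] deg -3.57 in corner frame mm [-161.9 -207.6] rel deg -13.88 [[2.1, 2.6], [2.6, -2.8], [-2.9, -1.9], [-1.7, 2.2]]
green [ 0.4937 -0.0803  0.2685] deg 15.39 in corner frame mm [-153.2  -87.3] rel deg 5.07 [[1.7, 0.8], [2.3, -0.2], [-1.3, -1.7], [-2.7, 1.0]]
```

Candidates in the top picture:
- Red leaf block on the board at (301,252). This is the one to move: red, with a leaf.
- Green block with wave lines at (249,258), to be left alone.
- Blue leaf look-alikes at (362,142) and (447,254), to be left alone.

The close crop confirms the choice. Green lies to red's left, so I'll push red to the far stop first, then left along it.

```bash
cat > w.py <<'E'
# usage: w.py cx cy z(mm) yaw_deg(tool x rel to board x)
from h import *
import sys
def where():
    s=bot.read_state(); M=R.from_rotvec(s['tcp_rot']).as_matrix(); th=0.1798
    Rb=np.array([[np.cos(th),-np.sin(th)],[np.sin(th),np.cos(th)]]); cor=np.array([.6283,.0330])
    p=1000*Rb.T@(s['tool_pos'][:2]-cor); yaw=np.degrees(np.arctan2(M[1,0],M[0,0])-th)
    print('t',round(s['time'],2),'corner-frame',p.round(1),'z',(s['tool_pos'][2]*1e3).round(1),'yaw',yaw.round(2),'tilt',(M[:,2]).round(4),'F',s['wrist_force'].round(1),'w',round(s['width'],3),'q',s['q'].round(2))
    return s,M,Rb,p,yaw
if __name__=='__main__':
    s,M,Rb,p,yaw=where()
    if len(sys.argv)>1:
        a=[float(x) for x in sys.argv[1:]]
        d=np.r_[Rb@(np.array(a[:2])-p),a[2]-s['tool_pos'][2]*1000]
        wz=-np.radians((a[3]-yaw+180)%360-180)
        Mt=M@R.from_rotvec([0,0,wz]).as_matrix()
        print('turn wz',round(wz,4),'then shift(tool, after turn)',(Mt.T@d).round(1),'| without turn',(M.T@d).round(1))
E
python3 w.py -235 -208 100 0
```

```text
t 0.1 corner-frame [-493.4 -581.6] z 204.8 yaw 11.17 tilt [-6.0e-04  1.9e-03 -1.0e+00] F [ 0.5 -0.2  0.1] w 1.002 q [-1.23  0.26  1.61  0.    1.27 -0.04]
turn wz 0.195 then shift(tool, after turn) [ 258.4 -373.4  105.5] | without turn [ 325.9 -316.3  105.5]
```

Emit:
servo_tool(
  targets="0 0 0.0975 0 0 0 36; 0 0 0.0975 0 0 0 36; 0 0 0 20 -30 0 36; 0 0 0 20 -30 0 36; 0 0 0 20 -30 0 36; 0 0 0 20 -30 0 36; 0 0 0 20 -30 0 36; 0 0 0 20 -30 0 36",
)

```text
time: 0.77
tool_pos: [0.3323, -0.4266, 0.1978]
tcp_rot: [-3.123, -0.249, 0.008]
wrist_force: [0.4, 0.5, 0.1]
width: 0.419
```

```bash
python3 w.py -235 -208 100 0
```

```text
t 0.77 corner-frame [-373.4 -399.3] z 197.8 yaw -1.19 tilt [-0.006   0.0082 -0.9999] F [0.4 0.5 0.1] w 0.419 q [-0.95  0.02  1.89 -0.    1.24  0.46]
turn wz -0.0207 then shift(tool, after turn) [ 138.9 -190.4   99. ] | without turn [ 134.9 -193.2   99. ]
```

Emit:
servo_tool(
  targets="0 0 -0.02 20 -27 10 36; 0 0 0 20 -27 10 36; 0 0 0 20 -27 10 36; 0 0 0 20 -27 10 36; 0 0 0 20 -27 10 36; 0 0 0 20 -27 10 36; 0 0 0 15 -22 10 36; 0 0 0 0 0 0 36",
)

```text
time: 1.43
tool_pos: [0.4348, -0.2044, 0.1243]
tcp_rot: [-3.118, -0.285, 0.009]
wrist_force: [-0.2, 0.1, 0.2]
width: 0.42
```

```bash
python3 w.py -235 -208 13 0;  python3 - <<'E'
from h import *
c=read_camera('wrist'); save(c['image'],'w1'); 
E
```

```text
t 1.43 corner-frame [-232.9 -199. ] z 124.3 yaw 0.14 tilt [-0.0067  0.0104 -0.9999] F [-0.2  0.1  0.2] w 0.42 q [-0.5  -0.03  2.09  0.01  1.09  0.89]
turn wz 0.0025 then shift(tool, after turn) [ -1.6  10.3 111.2] | without turn [ -1.6  10.3 111.2]
```

View pics/w1.png

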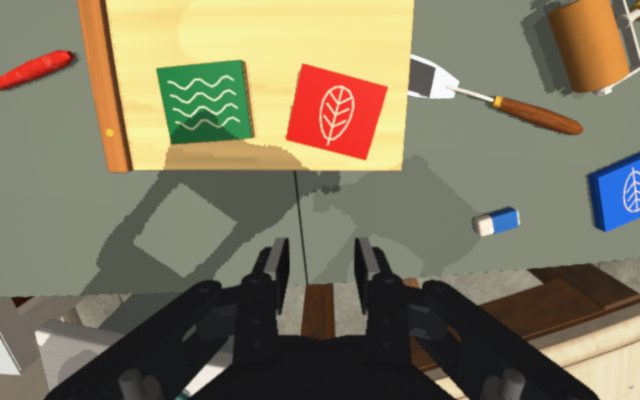

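Emit:
servo_tool(
  targets="0 0 0 -1.5 13 20 36; 0 0 0 0 0 25 36; 0 0 0 0 0 25 36; 0 0 0 0 0 20 36; 0 0 0 0 0 10 36; 0 0 0 0 0 0 36",
)

```text
time: 1.98
tool_pos: [0.4373, -0.225, 0.0253]
tcp_rot: [-3.127, -0.289, -0.0]
wrist_force: [-0.5, 1.1, 0.3]
width: 0.425
```

```bash
python3 w.py -210 -212 13 0
```

```text
t 1.98 corner-frame [-234.  -219.7] z 25.3 yaw 0.27 tilt [-1.0e-04  1.5e-03 -1.0e+00] F [-0.5  1.1  0.3] w 0.425 q [-0.53  0.11  2.15  0.    0.88  0.86]
turn wz 0.0046 then shift(tool, after turn) [24.  -7.7 12.3] | without turn [24.1 -7.6 12.3]
```

Emit:
servo_tool(
  targets="0 0 0.004 0 -6 11 36; 0 0 0 0 0 0 36; 0 0 0 6 0 0 36; 0 0 0 6 0 0 36",
)

```text
time: 2.32
tool_pos: [0.4483, -0.2188, 0.0154]
tcp_rot: [-3.129, -0.277, -0.002]
wrist_force: [-0.2, -0.2, 0.3]
width: 0.416
```

```bash
python3 w.py -210 -212 13 0; python3 - <<'E'
from h import *
c=read_camera('wrist'); save(c['image'],'w2'); 
c=read_camera('top'); crop(c['image'],180,160,345,305,4.8,'t2')
E
```

```text
t 2.32 corner-frame [-222.1 -215.5] z 15.4 yaw -0.17 tilt [ 1.1e-03  2.0e-04 -1.0e+00] F [-0.2 -0.2  0.3] w 0.416 q [-0.5   0.14  2.15  0.    0.86  0.89]
turn wz -0.003 then shift(tool, after turn) [12.1 -3.5  2.5] | without turn [12.1 -3.6  2.5]
```

View pics/w2.png

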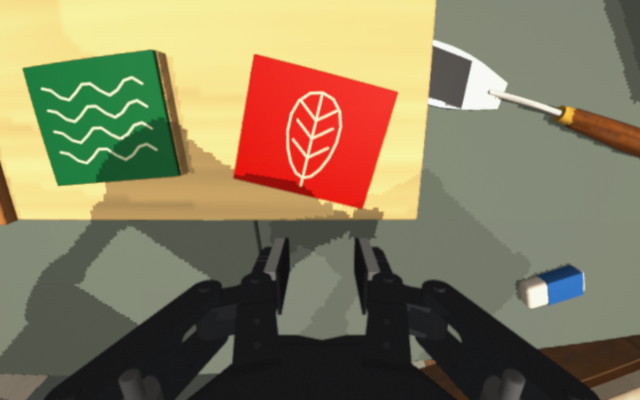

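View pics/t2.png

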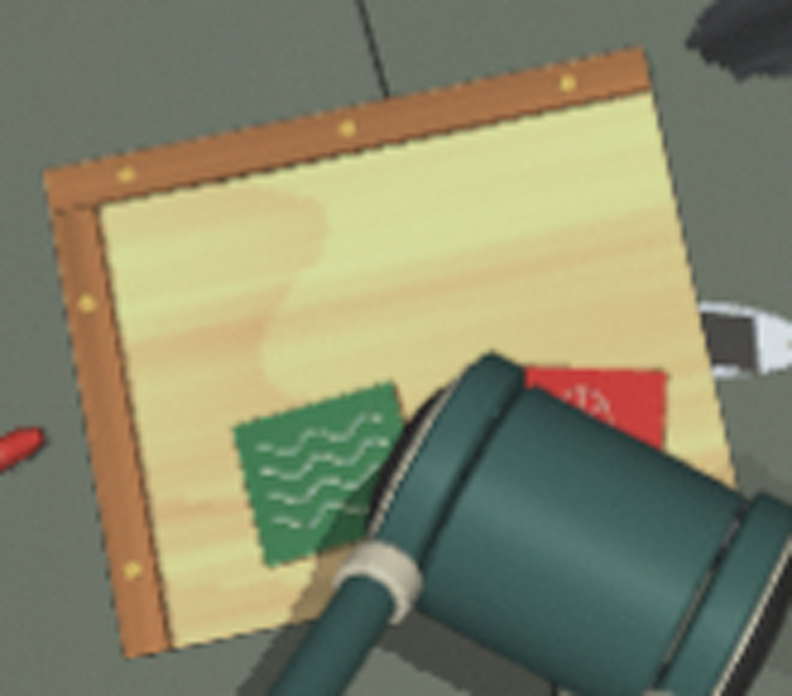

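Emit:
servo_tool(
  targets="0 0 0 4 -1.5 3 36; 0 0 0 5 0 0 36; 0 0 0 5 0 0 36; 0 0 0 5 0 0 36; 0 0 0 5 0 0 36; 0 0 0 5 0 0 36",
)

```text
time: 2.92
tool_pos: [0.483, -0.2124, 0.0153]
tcp_rot: [3.125, 0.281, 0.01]
wrist_force: [0.3, 0.4, -0.4]
width: 0.417
```

```bash
python3 w.py -84 -212 12 0; python3 - <<'E'
from h import *
c=read_camera('wrist'); save(c['image'],'w3'); 
E
```

```text
t 2.92 corner-frame [-186.9 -215.5] z 15.3 yaw -0.04 tilt [ 0.007  -0.0029 -1.    ] F [ 0.3  0.4 -0.4] w 0.417 q [-0.46  0.18  2.09  0.    0.86  0.93]
turn wz -0.0007 then shift(tool, after turn) [102.8  -3.5   3.9] | without turn [102.8  -3.6   3.9]
```

View pics/w3.png

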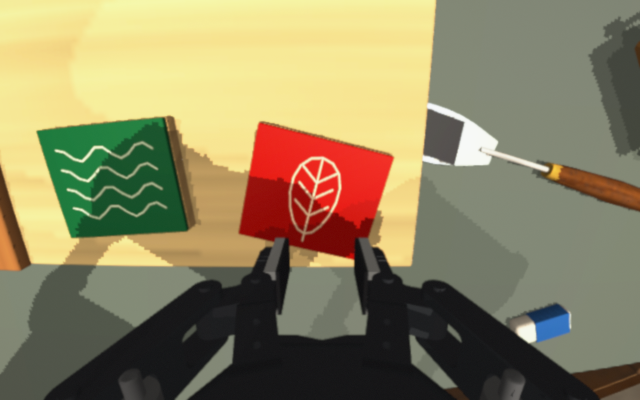

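```bash
python3 - <<'E'
from h import *
s=bot.read_state()
c=read_camera('wrist'); T=c['T_tool_cam']; print(T.round(4), c['mtx'].round(1), c['k1'])
def proj(p):
    q=np.linalg.inv(T)@np.c_[p,np.ones(len(p))].T; n=np.c_[q[0]/-q[2],-q[1]/-q[2]]
    r2=(n**2).sum(1,keepdims=True); n=n*(1+c['k1']*r2); m=c['mtx']; return n*[m[0,0],m[1,1]]+m[:2,2]
for sb in (0,5,10,15): print(sb,proj(np.array([[x,y,-sb] for y in(-18,18) for x in (-11,0,11)])/1000.).round(0).tolist())
crop(c['image'],200,100,440,340,2.5,'w3c')
E
```

```text
[[-9.000e-04  9.551e-01  2.962e-01  7.580e-02]
 [ 1.000e+00  1.100e-03 -5.000e-04  2.000e-04]
 [-8.000e-04  2.962e-01 -9.551e-01 -1.677e-01]
 [ 0.000e+00  0.000e+00  0.000e+00  1.000e+00]] [[283.3   0.  321.4]
 [  0.  283.3 197.9]
 [  0.    0.    1. ]] -0.051644154450792186
0 [[294.0, 248.0], [293.0, 233.0], [293.0, 217.0], [348.0, 248.0], [349.0, 233.0], [349.0, 217.0]]
5 [[293.0, 252.0], [292.0, 236.0], [292.0, 220.0], [349.0, 252.0], [350.0, 236.0], [350.0, 220.0]]
10 [[292.0, 256.0], [292.0, 240.0], [291.0, 223.0], [350.0, 256.0], [350.0, 240.0], [351.0, 223.0]]
15 [[291.0, 260.0], [291.0, 244.0], [290.0, 226.0], [351.0, 260.0], [351.0, 243.0], [352.0, 226.0]]
```

View pics/w3c.png

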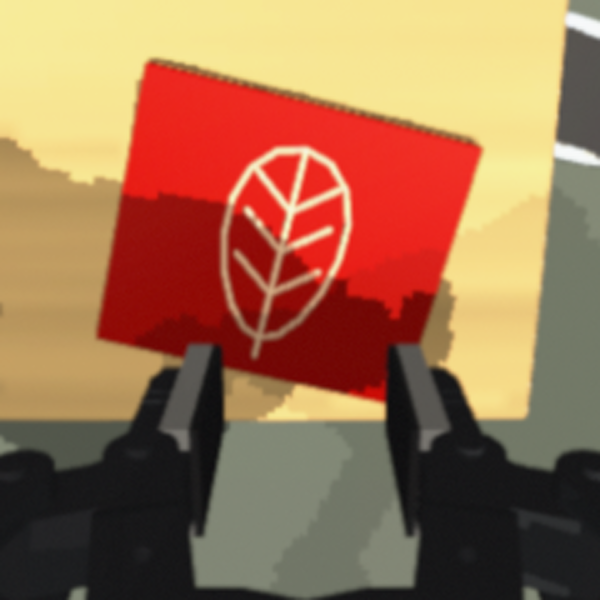

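Emit:
servo_tool(
  targets="0 0 0 -12 0 0 36; 0 0 0 -12 0 0 36; 0 0 0 -12 0 0 0; 0 0 0 -10 0 0 0; 0 0 0 0 0 0 0; 0 0 0 0 0 0 0; 0 0 0 0 0 0 0; 0 0 0 0 0 0 0",
)

```text
time: 3.68
tool_pos: [0.4297, -0.2211, 0.0141]
tcp_rot: [3.127, 0.278, 0.007]
wrist_force: [1.2, 0.2, 0.7]
width: -0.002
```

```bash
python3 w.py -217 -215 12 0; python3 - <<'E'
from h import *
c=read_camera('wrist'); crop(c['image'],200,100,440,340,2.5,'w4c')
E
```

```text
t 3.68 corner-frame [-240.8 -214.5] z 14.1 yaw -0.12 tilt [ 0.0045 -0.0019 -1.    ] F [1.2 0.2 0.7] w -0.002 q [-0.53  0.11  2.18  0.    0.85  0.87]
turn wz -0.0021 then shift(tool, after turn) [23.8  0.5  2.2] | without turn [23.8  0.5  2.2]
```

View pics/w4c.png

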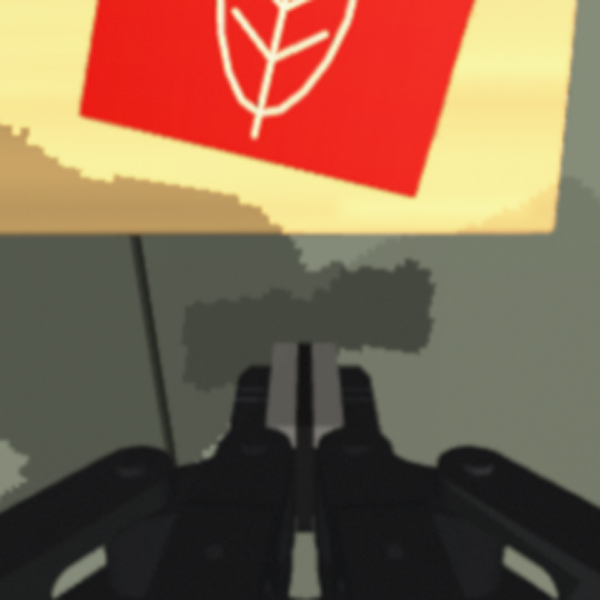

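```bash
cat >> h.py <<'E'
def wproj(c,s,P):
    T=np.eye(4);T[:3,:3]=R.from_rotvec(s['tcp_rot']).as_matrix();T[:3,3]=s['tool_pos']
    W=T@c['T_tool_cam']; P=np.array(P,float)
    q=np.linalg.inv(W)@np.c_[P,np.ones(len(P))].T; n=np.c_[q[0],-q[1]]/-q[2][:,None]
    n=n*(1+c['k1']*(n**2).sum(1,keepdims=True)); m=c['mtx']; return n*[m[0,0],m[1,1]]+m[:2,2]
E
python3 - <<'E'
from h import *
s=bot.read_state(); c=read_camera('wrist')
v=np.array([.506,-.201,-.0700]); M=np.array([[np.cos(v[2]),-np.sin(v[2])],[np.sin(v[2]),np.cos(v[2])]])
P=np.c_[BL@M.T+v[:2],[.023]*4]; print('pred crop px',((wproj(c,s,P)-[200,100])*2.5).round())
Q=s['tool_pos']+R.from_rotvec(s['tcp_rot']).apply(np.array([[11,0,0],[0,0,0],[11,0,-13],[11,0,-28]])/1000.); print(((wproj(c,s,Q)-[200,100])*2.5).round())
E
```

```text
pred crop px [[ 120. -212.]
 [ 500. -107.]
 [ 405.  210.]
 [  64.  127.]]
[[302. 293.]
 [302. 333.]
 [302. 313.]
 [302. 340.]]
```

Emit:
servo_tool(
  targets="0 0 0 0 0 3 0; 0 0 0 0 0 3 0; 0 0 0 0 0 3 0; 0 0 0 0 0 0 0",
)

```text
time: 4.12
tool_pos: [0.4318, -0.2212, 0.0046]
tcp_rot: [3.126, 0.281, 0.009]
wrist_force: [-0.5, -0.4, -0.7]
width: 0.005
```

```bash
python3 w.py -217 -215 12 0; python3 - <<'E'
from h import *
c=read_camera('scene'); crop(c['image'],255,150,455,325,4,'s5')
E
```

```text
t 4.12 corner-frame [-238.8 -215. ] z 4.6 yaw -0.03 tilt [ 0.006  -0.0026 -1.    ] F [-0.5 -0.4 -0.7] w 0.005 q [-0.53  0.13  2.18  0.    0.83  0.87]
turn wz -0.0006 then shift(tool, after turn) [21.8  0.  -7.3] | without turn [21.8  0.  -7.3]
```

View pics/s5.png

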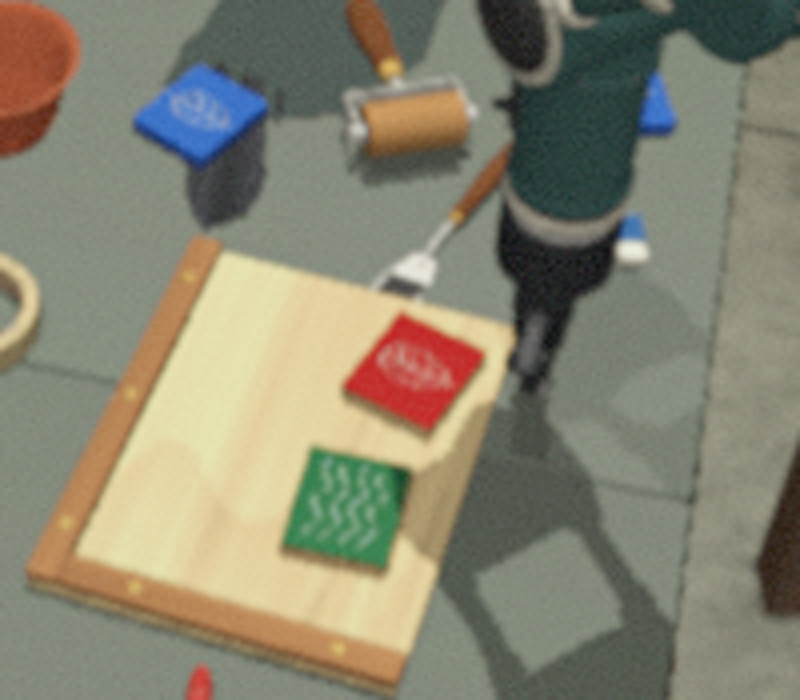

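Emit:
servo_tool(
  targets="0 0 0 0 0 0 36; 0 0 0 0 0 0 36; 0 0 0 0 0 0 36; 0 0 0 5 0 0.3 36; 0 0 0 5 0 0.3 36; 0 0 0 5 0 0.3 36; 0 0 0 5 0 0.3 36; 0 0 0 5 0 0.3 36",
)

```text
time: 4.83
tool_pos: [0.4585, -0.2164, 0.0033]
tcp_rot: [3.126, 0.28, 0.009]
wrist_force: [0.2, 0.1, 0.2]
width: 0.426
```

```bash
python3 w.py -84 -212 4 0; python3 - <<'E'
from h import *
c=read_camera('wrist'); crop(c['image'],200,100,440,340,2.5,'w6c')
E
```

```text
t 4.83 corner-frame [-211.7 -215. ] z 3.3 yaw -0.07 tilt [ 0.006  -0.0025 -1.    ] F [0.2 0.1 0.2] w 0.426 q [-0.49  0.17  2.14  0.    0.83  0.9 ]
turn wz -0.0012 then shift(tool, after turn) [ 1.277e+02 -3.000e+00 -1.000e-01] | without turn [ 1.277e+02 -3.200e+00 -1.000e-01]
```

View pics/w6c.png

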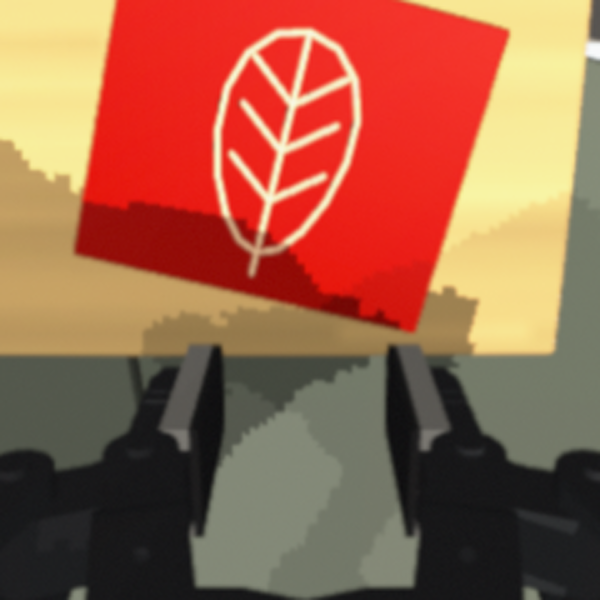

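Emit:
servo_tool(
  targets="0 0 0 5 0 0 36; 0 0 0 5 0 0 36; 0 0 0 5 0 0 36",
)

```text
time: 5.13
tool_pos: [0.4756, -0.2134, 0.0033]
tcp_rot: [3.126, 0.281, 0.01]
wrist_force: [0.0, 0.1, 0.1]
width: 0.421
```

```bash
python3 w.py -84 -212 4 0; python3 - <<'E'
from h import *
c=read_camera('wrist'); crop(c['image'],200,100,440,340,2.5,'w7c')
E
```

```text
t 5.13 corner-frame [-194.3 -215.1] z 3.3 yaw -0.04 tilt [ 0.0067 -0.0026 -1.    ] F [0.  0.1 0.1] w 0.421 q [-0.47  0.19  2.11  0.    0.83  0.92]
turn wz -0.0007 then shift(tool, after turn) [110.3  -3.1   0. ] | without turn [110.3  -3.2   0. ]
```

View pics/w7c.png

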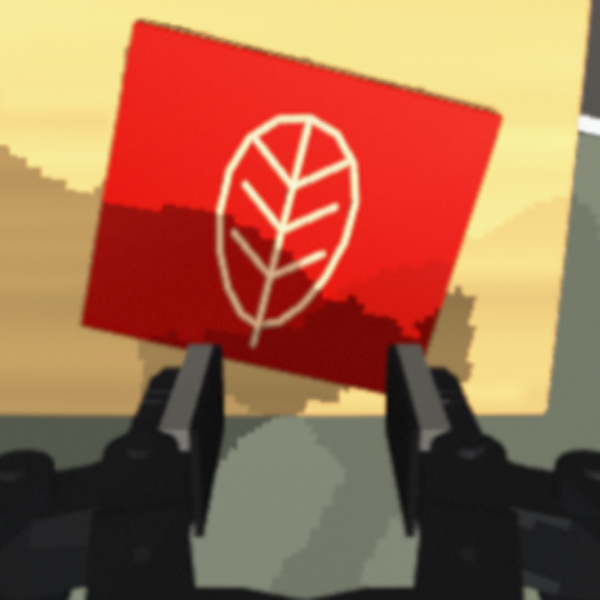

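```bash
python3 - <<'E'
from h import *
c=read_camera('scene')
def sp(P):
    M=R.from_rotvec(c['orientation']).as_matrix(); q=(np.array(P)-c['eye'])@M; n=np.c_[q[:,0],-q[:,1]]/-q[:,2][:,None]
    n=n*(1+c['k1']*(n**2).sum(1,keepdims=True)); m=c['mtx']; return n*[m[0,0],m[1,1]]+m[:2,2]
print(((sp([[.4318,-.2212,z] for z in(.0046,.018,.033)])-[255,150])*4).round())
s=bot.read_state(); p=s['tool_pos']; print(((sp([p+[0,y,z] for y in(-.018,.018) for z in(0,.013,.028)])-[255,150])*4).round())
crop(c['image'],255,150,455,325,4,'s8')
E
```

```text
[[525. 407.]
 [527. 395.]
 [530. 381.]]
[[472. 372.]
 [474. 360.]
 [475. 346.]
 [449. 408.]
 [451. 396.]
 [452. 382.]]
```

View pics/s8.png

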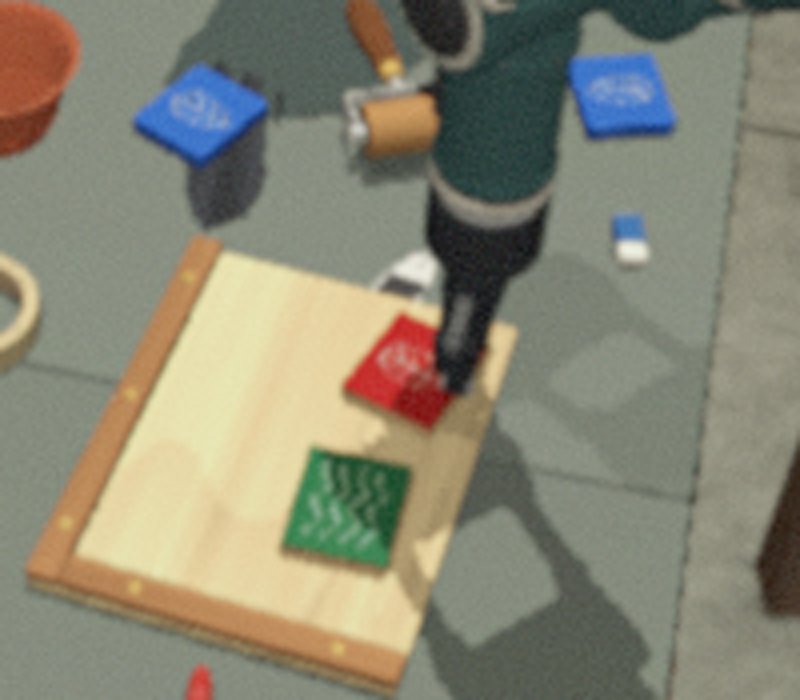

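Emit:
servo_tool(
  targets="0 0 0 -12 0 0 36; 0 0 0 -12 0 0 36; 0 0 0 -12 0 0 36; 0 0 0 -10 0 0 36; 0 0 0 0 0 3 36; 0 0 0 0 0 3 36; 0 0 0 0 0 0 36",
)

```text
time: 5.82
tool_pos: [0.423, -0.222, -0.0039]
tcp_rot: [3.127, 0.28, 0.008]
wrist_force: [-0.0, -0.6, -0.3]
width: 0.422
```

```bash
python3 w.py -217 -212 -8 0
```

```text
t 5.82 corner-frame [-247.6 -214.2] z -3.9 yaw -0.08 tilt [ 0.0051 -0.0021 -1.    ] F [-0.  -0.6 -0.3] w 0.422 q [-0.54  0.13  2.2   0.    0.81  0.86]
turn wz -0.0014 then shift(tool, after turn) [30.6 -2.2  4.2] | without turn [30.6 -2.3  4.2]
```

Emit:
servo_tool(
  targets="0 0 0 0 0 2 36; 0 0 0 0 0 2 36; 0 0 0 0 0 0 36",
)

```text
time: 6.07
tool_pos: [0.4233, -0.2223, -0.0084]
tcp_rot: [3.126, 0.278, 0.009]
wrist_force: [-0.3, 0.6, 0.7]
width: 0.42
```

Emit:
servo_tool(
  targets="0 0 0 0 0 2 36; 0 0 0 0 0 0 36",
)

```text
time: 6.23
tool_pos: [0.424, -0.2224, -0.0106]
tcp_rot: [3.126, 0.279, 0.009]
wrist_force: [0.4, 0.4, -1.1]
width: 0.419
```

Emit:
servo_tool(
  targets="0 0 0 0 0 2 36; 0 0 0 0 0 0 36",
)

```text
time: 6.4
tool_pos: [0.4246, -0.2223, -0.0128]
tcp_rot: [3.126, 0.28, 0.009]
wrist_force: [-0.5, -1.1, -0.3]
width: 0.422
```

```bash
python3 w.py -217 -212 -8 0; python3 - <<'E'
from h import *
c=read_camera('scene'); crop(c['image'],315,180,415,280,6,'s9')
c=read_camera('wrist'); crop(c['image'],200,100,440,340,2.5,'w9c')
E
```

```text
t 6.4 corner-frame [-246.1 -214.8] z -12.8 yaw -0.05 tilt [ 0.0061 -0.0024 -1.    ] F [-0.5 -1.1 -0.3] w 0.422 q [-0.54  0.14  2.2   0.    0.79  0.86]
turn wz -0.001 then shift(tool, after turn) [29.1 -2.8 -4.7] | without turn [29.1 -2.8 -4.7]
```

View pics/s9.png

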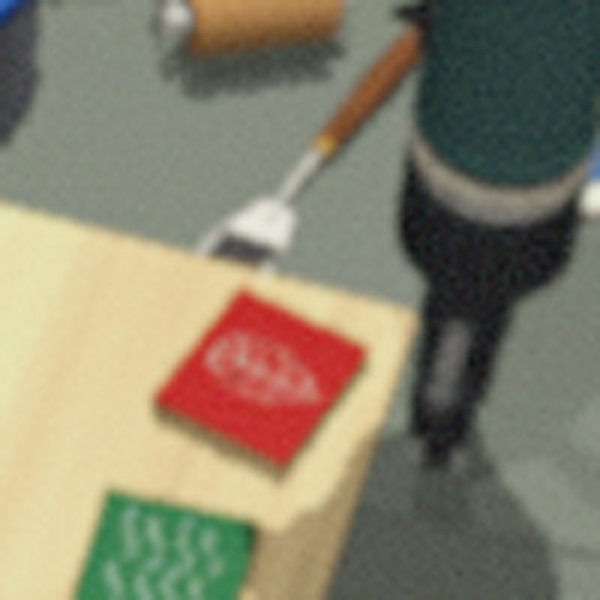

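View pics/w9c.png

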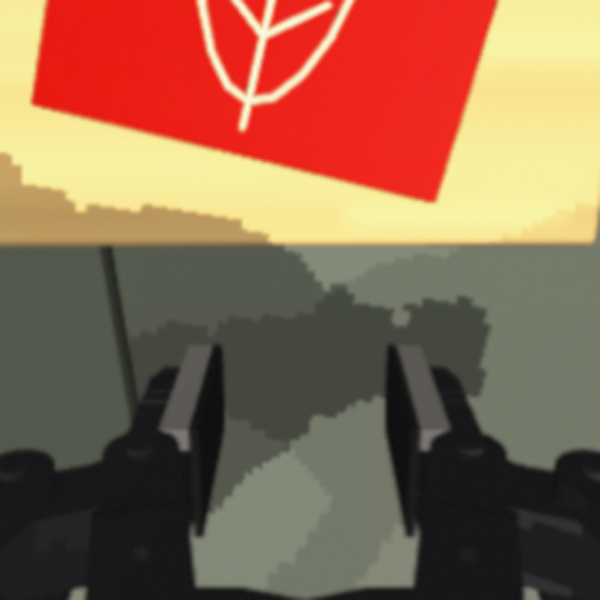

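Emit:
servo_tool(
  targets="0 0 0 0 0 2 36; 0 0 0 0 0 0 36",
)

```text
time: 6.67
tool_pos: [0.4251, -0.2226, -0.0145]
tcp_rot: [3.126, 0.28, 0.01]
wrist_force: [1.0, -0.1, -0.4]
width: 0.423
```

Emit:
servo_tool(
  targets="0 0 0 0 0 2 36; 0 0 0 0 0 0 36",
)

```text
time: 6.83
tool_pos: [0.4252, -0.2226, -0.0166]
tcp_rot: [3.125, 0.28, 0.011]
wrist_force: [0.4, -0.0, 0.1]
width: 0.42
```

Emit:
servo_tool(
  targets="0 0 0 0 0 2 36; 0 0 0 0 0 0 36",
)

```text
time: 7.0
tool_pos: [0.4252, -0.2226, -0.0188]
tcp_rot: [3.125, 0.28, 0.011]
wrist_force: [-0.4, -0.7, -0.7]
width: 0.425
```

Emit:
servo_tool(
  targets="0 0 0 0 0 2 36; 0 0 0 0 0 0 36",
)

```text
time: 7.17
tool_pos: [0.4251, -0.2226, -0.0211]
tcp_rot: [3.125, 0.28, 0.011]
wrist_force: [-0.4, -0.3, 0.5]
width: 0.42
```

Emit:
servo_tool(
  targets="0 0 0 0 0 2 36; 0 0 0 0 0 0 36",
)

```text
time: 7.33
tool_pos: [0.4251, -0.2226, -0.0233]
tcp_rot: [3.125, 0.28, 0.011]
wrist_force: [-0.6, 0.9, 0.5]
width: 0.421
```

Emit:
servo_tool(
  targets="0 0 0 0 0 2 36; 0 0 0 0 0 0 36",
)

```text
time: 7.5
tool_pos: [0.4251, -0.2226, -0.0255]
tcp_rot: [3.125, 0.28, 0.011]
wrist_force: [0.4, -0.2, -1.7]
width: 0.422
```

Emit:
servo_tool(
  targets="0 0 0 0 0 1.5 36; 0 0 0 0 0 0 36",
)

```text
time: 7.67
tool_pos: [0.4258, -0.223, -0.0259]
tcp_rot: [3.125, 0.28, 0.011]
wrist_force: [-0.6, -0.6, 0.6]
width: 0.422
```

```bash
python3 w.py -217 -212 -8 0; python3 - <<'E'
from h import *
c=read_camera('scene'); crop(c['image'],315,180,415,280,6,'s10')
c=read_camera('wrist'); crop(c['image'],200,100,440,340,2.5,'w10c')
E
```

```text
t 7.67 corner-frame [-245.  -215.7] z -25.9 yaw -0.05 tilt [ 0.0076 -0.0032 -1.    ] F [-0.6 -0.6  0.6] w 0.422 q [-0.54  0.17  2.21  0.    0.76  0.86]
turn wz -0.001 then shift(tool, after turn) [ 28.1  -3.6 -17.7] | without turn [ 28.1  -3.6 -17.7]
```

View pics/s10.png

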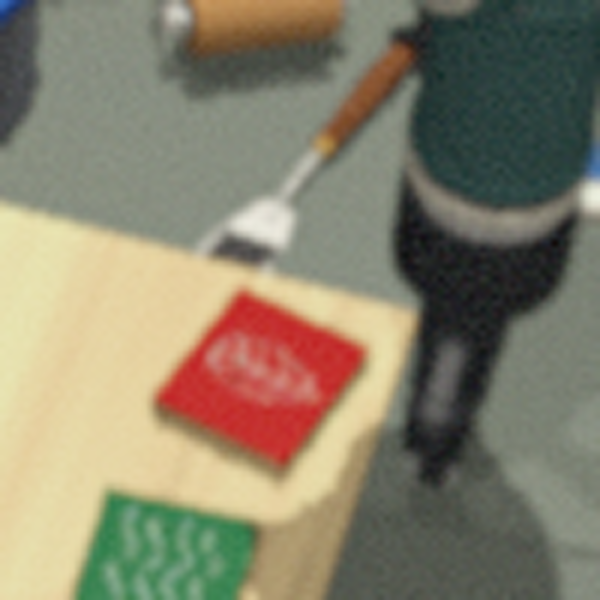

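View pics/w10c.png

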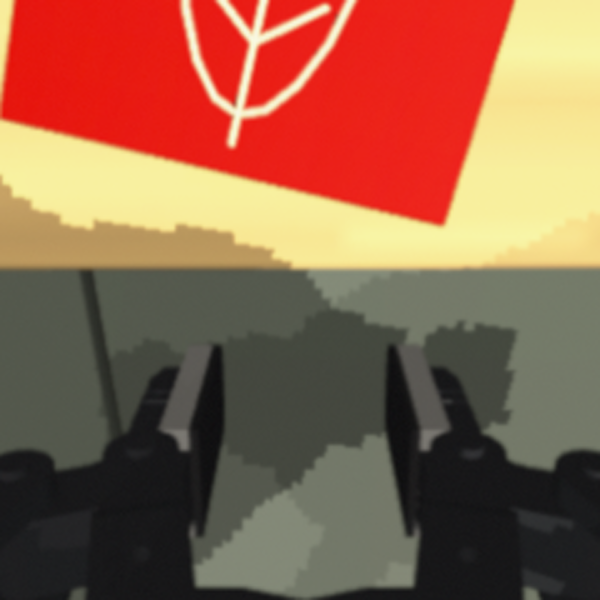

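Emit:
servo_tool(
  targets="0 0 0 0 0 2 36; 0 0 0 0 0 0 36",
)

```text
time: 7.93
tool_pos: [0.4262, -0.2233, -0.0256]
tcp_rot: [3.125, 0.28, 0.011]
wrist_force: [0.0, 0.7, -0.2]
width: 0.422
```

Emit:
servo_tool(
  targets="0 0 0 0 0 2 36; 0 0 0 0 0 0 36",
)

```text
time: 8.1
tool_pos: [0.4272, -0.2238, -0.0259]
tcp_rot: [3.125, 0.28, 0.013]
wrist_force: [-0.8, -0.2, 0.4]
width: 0.42
```

```bash
python3 - <<'E'
from h import *
s=bot.read_state(); print(s)
c=read_camera('scene');save(c['image'],'s11')
E
```

```text
{'time': 8.1, 'q': array([-5.35215906e-01,  1.70685174e-01,  2.20551926e+00,  1.69225624e-03,
        7.56400943e-01,  8.55391165e-01]), 'joint_vel': array([ 0.00217582, -0.00787889, -0.00357847,  0.00099821, -0.00430085,
       -0.0001673 ]), 'joint_torque': array([ 4.66866157e-03, -3.65210867e+01, -2.67751318e+01,  4.64345649e-03,
        9.97010060e-02, -4.50995503e-03]), 'tool_pos': array([ 0.42715833, -0.22382964, -0.02588913]), 'tcp_rot': array([3.12470158, 0.2803527 , 0.01250169]), 'wrist_force': array([-0.78060453, -0.17380553,  0.41204837]), 'torque': array([ 0.03309026, -0.02995536, -0.03597386]), 'width': 0.4198231041073883}
```

View pics/s11.png

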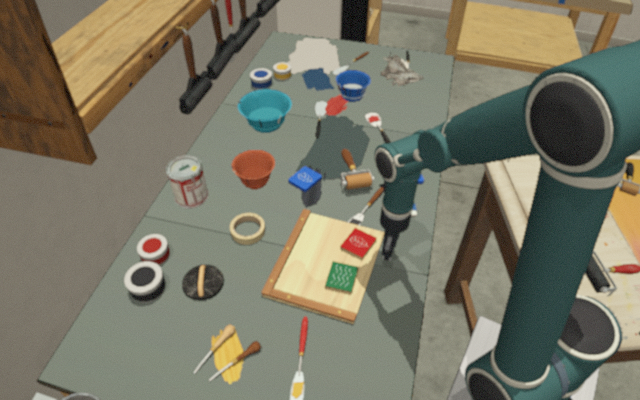

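```bash
python3 - <<'E'
from h import *
s=bot.read_state(); M=R.from_rotvec(s['tcp_rot'])
def sp(c,P):
    M=R.from_rotvec(c['orientation']).as_matrix(); q=(np.array(P)-c['eye'])@M; n=np.c_[q[:,0],-q[:,1]]/-q[:,2][:,None]
    n=n*(1+c['k1']*(n**2).sum(1,keepdims=True)); m=c['mtx']; return n*[m[0,0],m[1,1]]+m[:2,2]
P=[[x,y,-z] for z in (0,15,25,35) for y in (-22,22) for x in (0,11)]
W=s['tool_pos']+M.apply(np.array(P)/1000.)
for n,o,k in (('scene',(365,220),8),('top',(230,220),6)):
    c=read_camera(n)
    for a,b in zip(P,((sp(c,W)-o)*k).round()): print(n,a,b)
    crop(c['image'],o[0],o[1],o[0]+70 if n=='scene' else o[0]+100,o[1]+70 if n=='scene' else o[1]+100,k,n+'12')
E
```

```text
scene [0, -22, 0] [160. 358.]
scene [11, -22, 0] [129. 349.]
scene [0, 22, 0] [191. 260.]
scene [11, 22, 0] [160. 251.]
scene [0, -22, -15] [165. 331.]
scene [11, -22, -15] [134. 323.]
scene [0, 22, -15] [196. 233.]
scene [11, 22, -15] [165. 225.]
scene [0, -22, -25] [169. 314.]
scene [11, -22, -25] [137. 305.]
scene [0, 22, -25] [200. 215.]
scene [11, 22, -25] [169. 207.]
scene [0, -22, -35] [172. 296.]
scene [11, -22, -35] [140. 287.]
scene [0, 22, -35] [203. 197.]
scene [11, 22, -35] [172. 189.]
top [0, -22, 0] [436. 406.]
top [11, -22, 0] [430. 378.]
top [0, 22, 0] [545. 382.]
top [11, 22, 0] [539. 354.]
top [0, -22, -15] [434. 406.]
top [11, -22, -15] [428. 378.]
top [0, 22, -15] [545. 382.]
top [11, 22, -15] [539. 354.]
top [0, -22, -25] [433. 407.]
top [11, -22, -25] [427. 378.]
top [0, 22, -25] [544. 383.]
top [11, 22, -25] [538. 354.]
top [0, -22, -35] [431. 407.]
top [11, -22, -35] [426. 379.]
top [0, 22, -35] [544. 383.]
top [11, 22, -35] [538. 354.]
```

View pics/scene12.png

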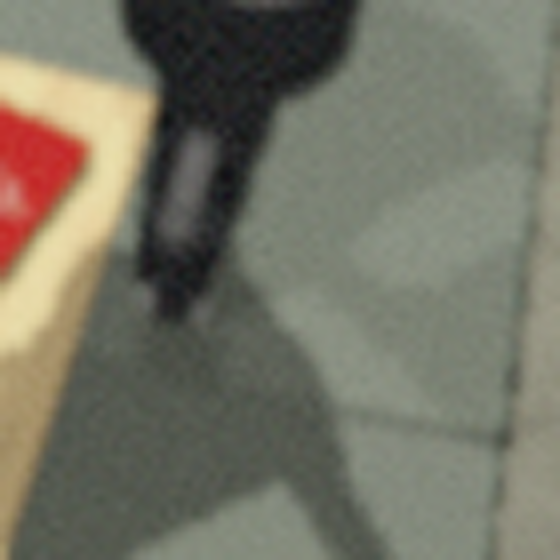

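View pics/top12.png

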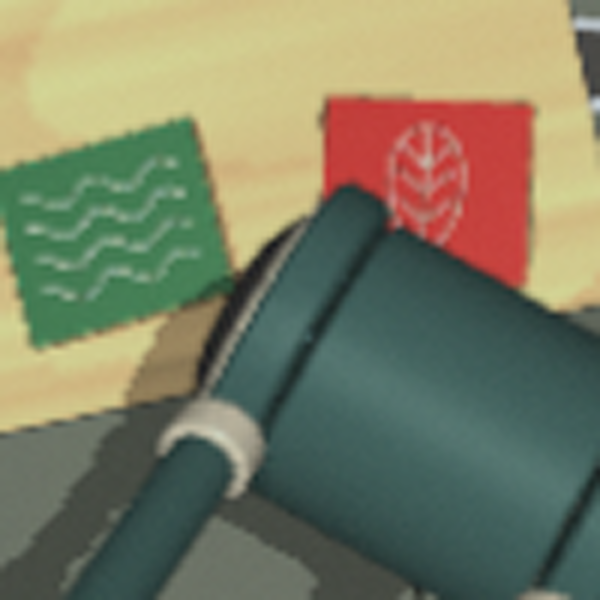

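Emit:
servo_tool(
  targets="0 0 0 0 0 -7 36; 0 0 0 0 0 -7 36; 0 0 0 0 0 0 36; 0 0 0 6 0 0 36; 0 0 0 6 0 0 36; 0 0 0 6 0 0 36; 0 0 0 5 0 0 36; 0 0 0 0 0 0 36",
)

```text
time: 8.92
tool_pos: [0.4508, -0.2185, -0.0124]
tcp_rot: [3.126, 0.28, 0.01]
wrist_force: [0.5, -0.6, 0.4]
width: 0.423
```

```bash
python3 w.py -84 -212 -12 0; python3 - <<'E'
from h import *
c=read_camera('wrist'); crop(c['image'],200,100,440,340,2.5,'w13c')
E
```

```text
t 8.92 corner-frame [-219.6 -215.7] z -12.4 yaw -0.08 tilt [ 0.0068 -0.0024 -1.    ] F [ 0.5 -0.6  0.4] w 0.423 q [-0.5   0.18  2.16  0.    0.79  0.89]
turn wz -0.0014 then shift(tool, after turn) [135.6  -3.7   0.4] | without turn [135.6  -3.9   0.4]
```

View pics/w13c.png

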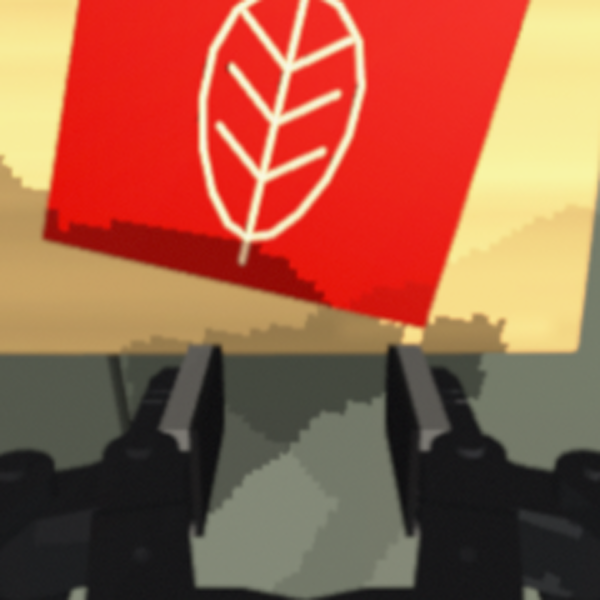

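Emit:
servo_tool(
  targets="0 0 0 5 0 0 36; 0 0 0 5 0 0 36; 0 0 0 5 0 0 36; 0 0 0 5 0 0 36",
)

```text
time: 9.3
tool_pos: [0.4696, -0.214, -0.0136]
tcp_rot: [3.128, 0.28, 0.004]
wrist_force: [-0.8, 0.3, 0.5]
width: 0.424
```

```bash
python3 w.py -84 -212 -12 0; python3 - <<'E'
from h import *
c=read_camera('wrist'); crop(c['image'],200,100,440,340,2.5,'w14c')
E
```

```text
t 9.3 corner-frame [-200.3 -214.7] z -13.6 yaw -0.08 tilt [ 0.0028 -0.0012 -1.    ] F [-0.8  0.3  0.5] w 0.424 q [-0.48  0.21  2.13  0.    0.8   0.92]
turn wz -0.0013 then shift(tool, after turn) [116.3  -2.7  -1.3] | without turn [116.3  -2.8  -1.3]
```

View pics/w14c.png

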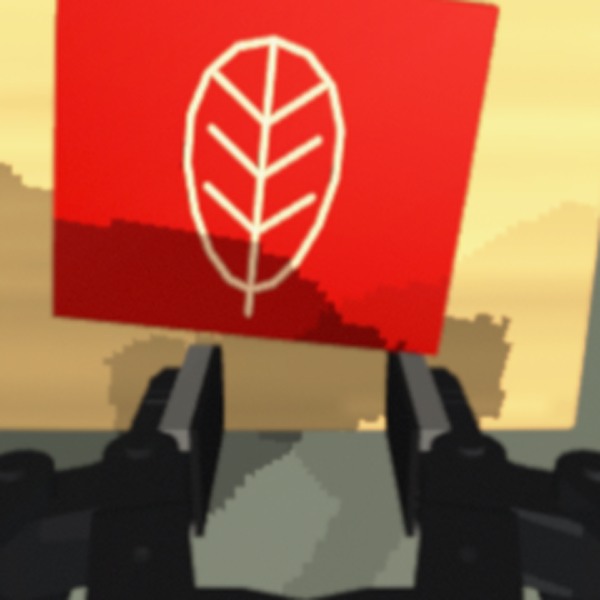

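Emit:
servo_tool(
  targets="0 0 0 6 -1 -1 36; 0 0 0 8 -1 0 36; 0 0 0 8 -1 0 36; 0 0 0 8 -1 0 36; 0 0 0 8 0 0 36; 0 0 0 8 0 0 36; 0 0 0 8 0 0 36; 0 0 0 8 0 0 36",
)

```text
time: 10.02
tool_pos: [0.5358, -0.1968, -0.0127]
tcp_rot: [3.128, 0.28, 0.003]
wrist_force: [-1.2, 0.7, 0.4]
width: 0.424
```

```bash
python3 w.py -81 -212 -12 0; python3 - <<'E'
from h import *
c=read_camera('wrist'); save(c['image'],'w15')
E
```

```text
t 10.02 corner-frame [-132.1 -209.6] z -12.7 yaw -0.06 tilt [ 1.8e-03 -5.0e-04 -1.0e+00] F [-1.2  0.7  0.4] w 0.424 q [-0.4   0.3   2.01  0.    0.83  1.  ]
turn wz -0.0011 then shift(tool, after turn) [51.1  2.4 -0.6] | without turn [51.1  2.3 -0.6]
```

View pics/w15.png

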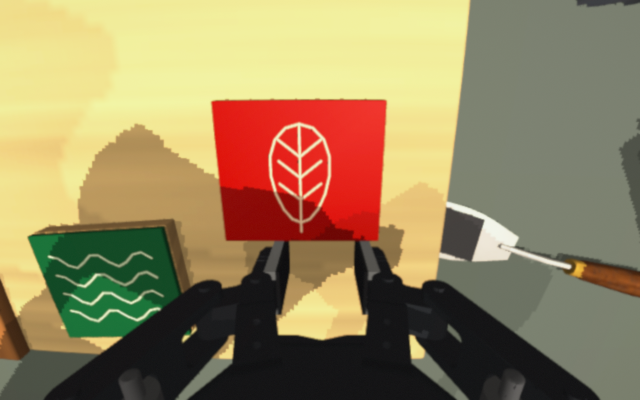

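Emit:
servo_tool(
  targets="0 0 0 8 0 0 36; 0 0 0 8 0 0 36; 0 0 0 8 0 0 36; 0 0 0 8 0 0 36; 0 0 0 6 0 0 36; 0 0 0 5 0 0 36; 0 0 0 3 0 0 36",
)

```text
time: 10.65
tool_pos: [0.5881, -0.1878, -0.0124]
tcp_rot: [3.128, 0.281, 0.006]
wrist_force: [-1.3, -0.6, 0.1]
width: 0.424
```

```bash
python3 w.py -81 -212 -12 0; python3 - <<'E'
from h import *
c=read_camera('wrist'); save(c['image'],'w16')
E
```

```text
t 10.65 corner-frame [ -79. -210.] z -12.4 yaw -0.05 tilt [ 3.7e-03 -8.0e-04 -1.0e+00] F [-1.3 -0.6  0.1] w 0.424 q [-0.35  0.37  1.91  0.    0.86  1.04]
turn wz -0.0009 then shift(tool, after turn) [-2.   2.  -0.4] | without turn [-2.   2.  -0.4]
```

View pics/w16.png

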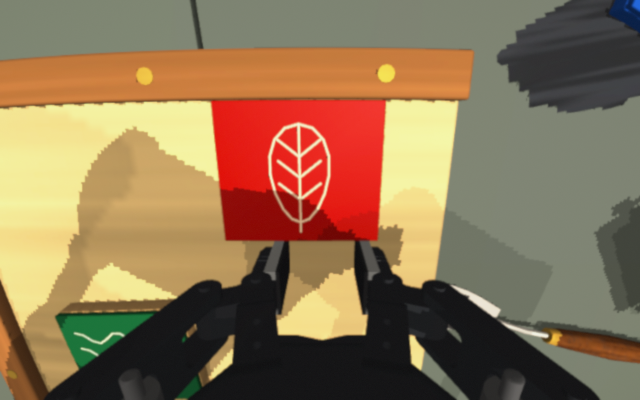

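Emit:
servo_tool(
  targets="0 0 0 2 0 0 36; 0 0 0 2 0 0 36",
)

```text
time: 10.87
tool_pos: [0.5879, -0.1876, -0.013]
tcp_rot: [3.128, 0.283, -0.009]
wrist_force: [-6.8, -2.5, 5.2]
width: 0.423
```

Emit:
servo_tool(
  targets="0 0 0 2 0 0 36; 0 0 0 2 0 0 36",
)

```text
time: 11.03
tool_pos: [0.5877, -0.1875, -0.0132]
tcp_rot: [-3.129, -0.284, 0.022]
wrist_force: [-5.9, -1.3, 5.1]
width: 0.423
```

```bash
python3 w.py -81 -212 -12 0; python3 - <<'E'
from h import *
c=read_camera('wrist'); crop(c['image'],180,40,420,260,2.6,'w17')
E
```

```text
t 11.03 corner-frame [ -79.4 -209.7] z -13.2 yaw 0.07 tilt [-0.0137 -0.0011 -0.9999] F [-5.9 -1.3  5.1] w 0.423 q [-0.35  0.38  1.89 -0.01  0.88  1.05]
turn wz 0.0011 then shift(tool, after turn) [-1.6  2.3 -1.2] | without turn [-1.6  2.3 -1.2]
```

View pics/w17.png

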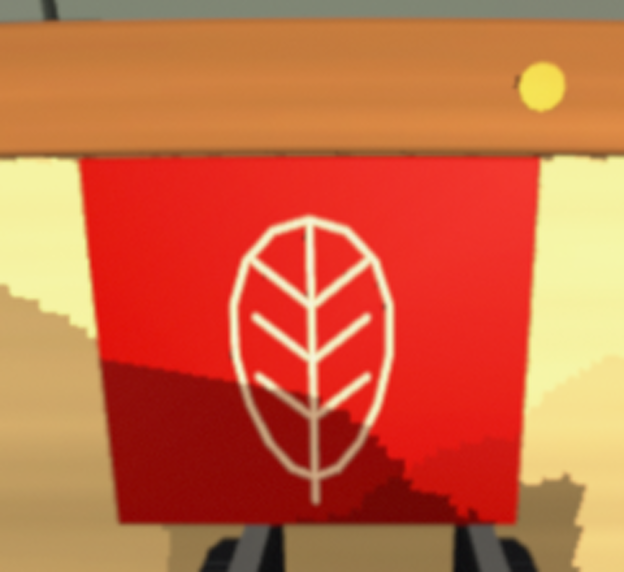

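Emit:
servo_tool(
  targets="0 0 0 -8 0 0 36; 0 0 0 -10 0 0 36; 0 0 0 0 0 -25 36; 0 0 0 0 0 -25 36; 0 0 -0.12 0 0 -15 20; 0 0 -0.12 0 0 0 20; 0 0 -0.12 0 0 0 20; 0 0 -0.12 0 0 0 20",
)

```text
time: 11.75
tool_pos: [0.5645, -0.1911, 0.0539]
tcp_rot: [-2.959, -1.04, 0.02]
wrist_force: [0.3, -0.3, -0.3]
width: 0.234
```

Emit:
servo_tool(
  targets="0 0 -0.12 0 0 0 20; 0 0 -0.12 0 0 0 20; 0 0 -0.12 0 0 0 20; 0 0 -0.12 0 0 0 20; 0 0 -0.12 0 0 0 20; 0 0 -0.12 0 0 0 20; 0 0 -0.12 0 0 0 20; 0 0 -0.12 0 0 0 20",
)

```text
time: 12.42
tool_pos: [0.5599, -0.1918, 0.0548]
tcp_rot: [-2.098, -2.33, 0.007]
wrist_force: [-0.2, -0.6, 0.1]
width: 0.235
```

```bash
python3 w.py -35 -268 60 90; python3 - <<'E'
from h import *
c=read_camera('top'); crop(c['image'],180,160,345,305,4.8,'t18')
E
```

```text
t 12.42 corner-frame [-107.5 -208.9] z 54.8 yaw 85.71 tilt [-7.5e-03  6.0e-04 -1.0e+00] F [-0.2 -0.6  0.1] w 0.235 q [-0.37  0.25  1.92 -0.    0.98 -0.47]
turn wz -0.0749 then shift(tool, after turn) [-59.1  72.5  -5.8] | without turn [-53.5  76.7  -5.8]
```

View pics/t18.png

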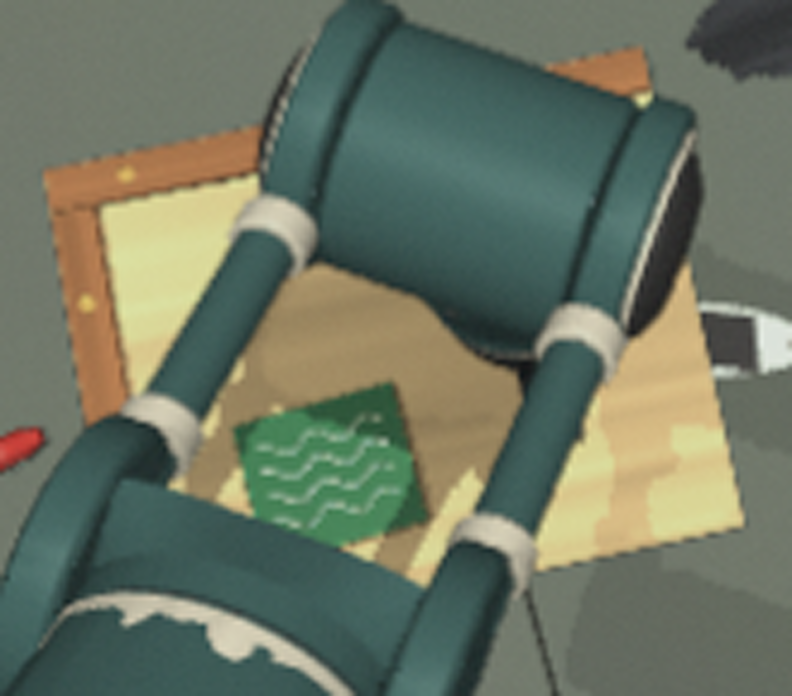

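Emit:
servo_tool(
  targets="0 0 -0.075 0 0 0 20; 0 0 0 -12 15 0 20; 0 0 0 -12 15 0 20; 0 0 0 -12 15 0 20; 0 0 0 -12 15 0 20; 0 0 0 -9 10 0 20; 0 0 0 0 0 0 20",
)

```text
time: 13.05
tool_pos: [0.6366, -0.2363, 0.0533]
tcp_rot: [-2.022, -2.396, 0.005]
wrist_force: [0.0, -0.6, 0.0]
width: 0.235
```

```bash
python3 w.py -35 -268 -10 90; python3 - <<'E'
from h import *
c=read_camera('wrist'); save(c['image'],'w19')
E
```

```text
t 13.05 corner-frame [ -40.  -266.5] z 53.3 yaw 89.37 tilt [-0.0069  0.002  -1.    ] F [ 0.  -0.6  0. ] w 0.235 q [-0.39  0.4   1.72 -0.    1.03 -0.56]
turn wz -0.0109 then shift(tool, after turn) [-1.7  5.4 63.3] | without turn [-1.7  5.5 63.3]
```

View pics/w19.png

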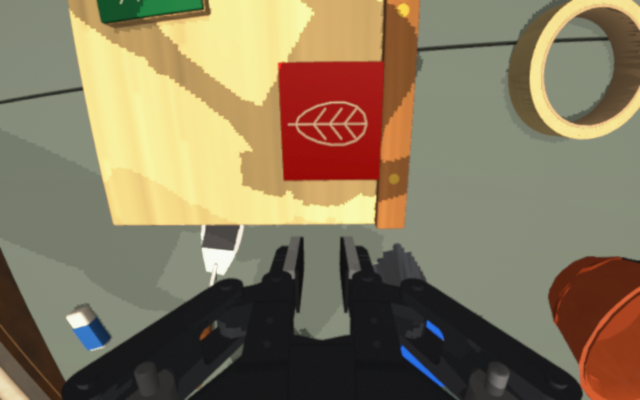

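Emit:
servo_tool(
  targets="0 0 -0.01 -1 4 20 20; 0 0 0 0 0 20 20; 0 0 0 0 0 14 20; 0 0 0 0 0 5 20; 0 0 0 0 0 0 20",
)

```text
time: 13.52
tool_pos: [0.6356, -0.2345, -0.0069]
tcp_rot: [-2.017, -2.398, 0.004]
wrist_force: [-1.2, 0.4, -0.2]
width: 0.233
```

```bash
python3 w.py -36 -260 -10 90; python3 - <<'E'
from h import *
c=read_camera('wrist'); save(c['image'],'w20')
E
```

```text
t 13.52 corner-frame [ -40.6 -264.5] z -6.9 yaw 89.56 tilt [-0.0085  0.0035 -1.    ] F [-1.2  0.4 -0.2] w 0.233 q [-0.39  0.47  1.75  0.    0.93 -0.56]
turn wz -0.0076 then shift(tool, after turn) [4.5 4.7 3.1] | without turn [4.5 4.6 3.1]
```

View pics/w20.png

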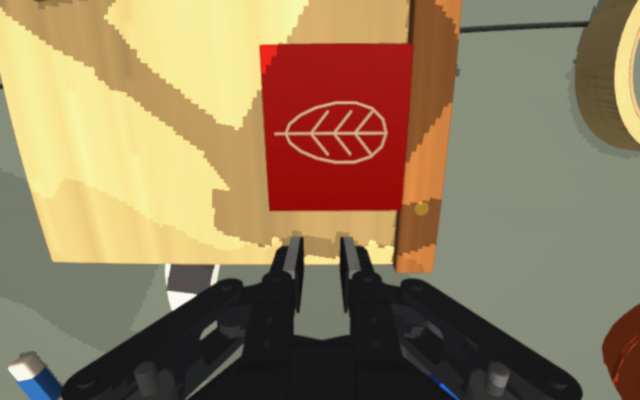

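Emit:
servo_tool(
  targets="0 0 -0.007 4 4 2 20; 0 0 0 5 1 1 20; 0 0 0 5 0 0 20; 0 0 0 5 0 0 20; 0 0 0 5 0 0 20",
)

```text
time: 13.98
tool_pos: [0.6382, -0.2093, -0.0062]
tcp_rot: [-2.012, -2.408, 0.002]
wrist_force: [-0.3, -0.6, -0.6]
width: 0.234
```

```bash
python3 w.py -36 -91 -10 90; python3 - <<'E'
from h import *
c=read_camera('wrist'); save(c['image'],'w21')
E
```

```text
t 13.98 corner-frame [ -33.5 -240.1] z -6.2 yaw 89.93 tilt [-0.0038  0.0014 -1.    ] F [-0.3 -0.6 -0.6] w 0.234 q [-0.35  0.45  1.77 -0.    0.92 -0.53]
turn wz -0.0012 then shift(tool, after turn) [149.1  -2.4   4.2] | without turn [149.1  -2.6   4.2]
```

View pics/w21.png

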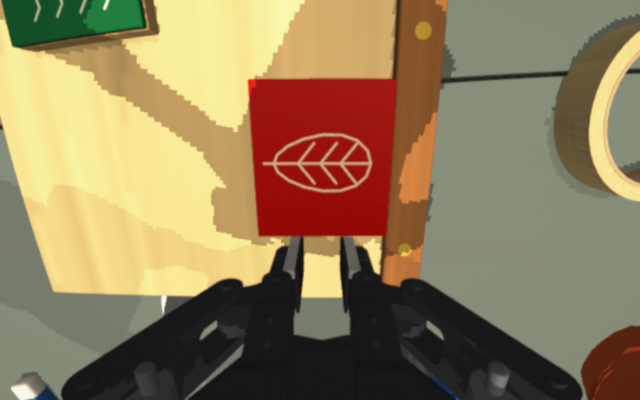

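Emit:
servo_tool(
  targets="0 0 0 0 0 4 20; 0 0 0 5 0 1 20; 0 0 0 6 0 0 20; 0 0 0 6 0 0 20; 0 0 0 6 0 0 20",
)

```text
time: 14.45
tool_pos: [0.6352, -0.1853, -0.0096]
tcp_rot: [-2.014, -2.411, 0.001]
wrist_force: [-0.0, -1.2, 1.0]
width: 0.237
```

```bash
python3 w.py -36 -91 -10 90; python3 - <<'E'
from h import *
c=read_camera('wrist'); save(c['image'],'w22')
E
```

```text
t 14.45 corner-frame [ -32.2 -216. ] z -9.6 yaw 89.95 tilt [-5.e-04 -6.e-04 -1.e+00] F [-0.  -1.2  1. ] w 0.237 q [-0.32  0.44  1.8  -0.    0.9  -0.5 ]
turn wz -0.0008 then shift(tool, after turn) [125.   -3.8   0.3] | without turn [125.   -3.9   0.3]
```

View pics/w22.png

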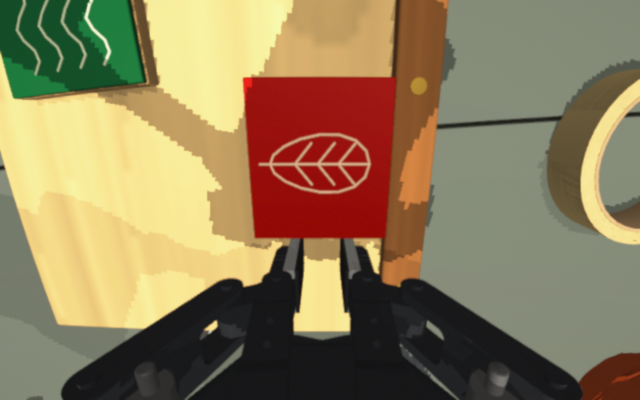

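Emit:
servo_tool(
  targets="0 0 0 8 -1 0 20; 0 0 0 8 -1 0 20; 0 0 0 8 -1 0 20; 0 0 0 8 -0.5 0 20; 0 0 0 8 0 0 20; 0 0 0 8 0 0 20; 0 0 0 8 0 0 20; 0 0 0 8 0 0 20",
)

```text
time: 15.17
tool_pos: [0.6183, -0.1151, -0.0097]
tcp_rot: [-2.013, -2.41, 0.0]
wrist_force: [-0.1, -1.1, 0.1]
width: 0.234
```

```bash
python3 w.py -36 -91 -10 90; python3 - <<'E'
from h import *
c=read_camera('wrist'); save(c['image'],'w23')
E
```

```text
t 15.17 corner-frame [ -36.3 -143.9] z -9.7 yaw 89.96 tilt [-9.e-04  6.e-04 -1.e+00] F [-0.1 -1.1  0.1] w 0.234 q [-0.22  0.39  1.87  0.    0.88 -0.4 ]
turn wz -0.0008 then shift(tool, after turn) [52.9  0.3  0.3] | without turn [52.9  0.3  0.3]
```

View pics/w23.png

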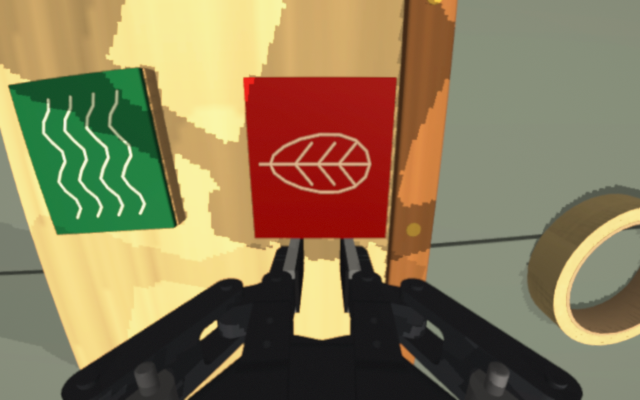

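Emit:
servo_tool(
  targets="0 0 0 8 0.8 0 20; 0 0 0 8 0.8 0 20; 0 0 0 8 0.8 0 20; 0 0 0 8 0.5 0 20; 0 0 0 6 0 0 20; 0 0 0 4 0 0 20; 0 0 0 3 0 0 20",
)

```text
time: 15.8
tool_pos: [0.6119, -0.0635, -0.0099]
tcp_rot: [-2.011, -2.411, 0.0]
wrist_force: [0.7, -0.4, -0.0]
width: 0.232
```

```bash
python3 w.py -36 -91 -10 90; python3 - <<'E'
from h import *
c=read_camera('wrist'); save(c['image'],'w24')
E
```

```text
t 15.8 corner-frame [-33.4 -92. ] z -9.9 yaw 90.04 tilt [-0.0021  0.0015 -1.    ] F [ 0.7 -0.4 -0. ] w 0.232 q [-0.14  0.37  1.9   0.    0.87 -0.33]
turn wz 0.0007 then shift(tool, after turn) [ 1.  -2.6  0.1] | without turn [ 1.  -2.6  0.1]
```

View pics/w24.png

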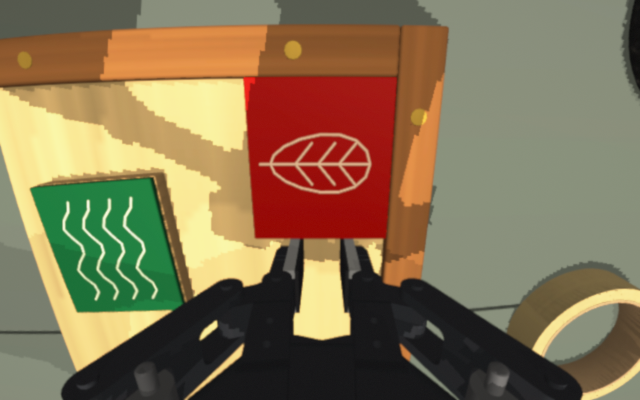

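Nearly seated; press until the force rises.

Emit:
servo_tool(
  targets="0 0 0 2 0 0 20; 0 0 0 2 0 0 20",
)

```text
time: 16.02
tool_pos: [0.6121, -0.0633, -0.0095]
tcp_rot: [2.006, 2.413, -0.007]
wrist_force: [-0.5, -9.2, -0.2]
width: 0.234
```

Emit:
servo_tool(
  targets="0 0 0 2 0 0 20; 0 0 0 2 0 0 20",
)

```text
time: 16.18
tool_pos: [0.6121, -0.0635, -0.0091]
tcp_rot: [2.002, 2.41, -0.012]
wrist_force: [0.6, -6.2, -1.1]
width: 0.238
```

```bash
python3 w.py -36 -91 -10 90; python3 - <<'E'
from h import *
c=read_camera('wrist'); crop(c['image'],220,40,440,260,2.7,'w25')
E
```

```text
t 16.18 corner-frame [-33.2 -92.1] z -9.1 yaw 90.28 tilt [ 0.0016 -0.0113 -0.9999] F [ 0.6 -6.2 -1.1] w 0.238 q [-0.14  0.36  1.91 -0.01  0.87 -0.31]
turn wz 0.0049 then shift(tool, after turn) [ 1.1 -2.8  0.8] | without turn [ 1.1 -2.8  0.8]
```

View pics/w25.png

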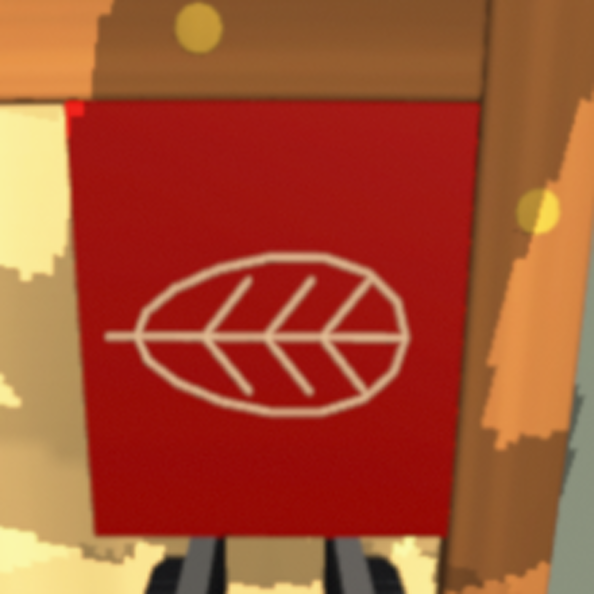

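Emit:
servo_tool(
  targets="0 0 0 -8 0 0 20; 0 0 0 -10 0 0 20; 0 0 0 0 0 -25 20; 0 0 0 0 0 -25 20; 0 0 0.12 0 0 -15 20; 0 0 0.12 0 0 0 20; 0 0 0.12 0 0 0 20; 0 0 0.12 0 0 0 20",
)

```text
time: 16.9
tool_pos: [0.6148, -0.0857, 0.0578]
tcp_rot: [2.539, 1.842, -0.01]
wrist_force: [-0.3, -0.3, 0.2]
width: 0.237
```

Emit:
servo_tool(
  targets="0 0 0.12 0 0 0 20; 0 0 0.12 0 0 0 20; 0 0 0.12 0 0 0 20; 0 0 0.12 0 0 0 20; 0 0 0.12 0 0 0 20; 0 0 0.12 0 0 0 20; 0 0 0.12 0 0 0 20; 0 0 0.12 0 0 0 20",
)

```text
time: 17.57
tool_pos: [0.6158, -0.0905, 0.0584]
tcp_rot: [3.112, 0.399, -0.003]
wrist_force: [-0.1, -0.1, -0.4]
width: 0.238
```

```bash
python3 w.py -89 -40 55 0
```

```text
t 17.57 corner-frame [ -34.4 -119.3] z 58.4 yaw 4.32 tilt [-0.0016 -0.0038 -1.    ] F [-0.1 -0.1 -0.4] w 0.238 q [-0.18  0.29  1.85 -0.    0.99  1.13]
turn wz 0.0755 then shift(tool, after turn) [-54.6 -79.3   3.2] | without turn [-48.5 -83.2   3.2]
```

Emit:
servo_tool(
  targets="0 0 0.075 0 0 0 20; 0 0 0 -11 -16 0 20; 0 0 0 -11 -16 0 20; 0 0 0 -11 -16 0 20; 0 0 0 -11 -16 0 20; 0 0 0 -10 -12 0 20; 0 0 0 0 0 0 20",
)

```text
time: 18.15
tool_pos: [0.5487, -0.0273, 0.0576]
tcp_rot: [3.131, 0.255, -0.003]
wrist_force: [-0.7, 0.5, -0.3]
width: 0.234
```

```bash
python3 w.py -89 -40 -9 0; python3 - <<'E'
from h import *
c=read_camera('wrist'); save(c['image'],'w26')
E
```

```text
t 18.15 corner-frame [-89.1 -45. ] z 57.6 yaw -1.01 tilt [-2.1e-03 -5.0e-04 -1.0e+00] F [-0.7  0.5 -0.3] w 0.234 q [-0.09  0.17  2.01 -0.    0.96  1.31]
turn wz -0.0175 then shift(tool, after turn) [ 0.3 -5.  66.6] | without turn [ 0.2 -5.1 66.6]
```

View pics/w26.png

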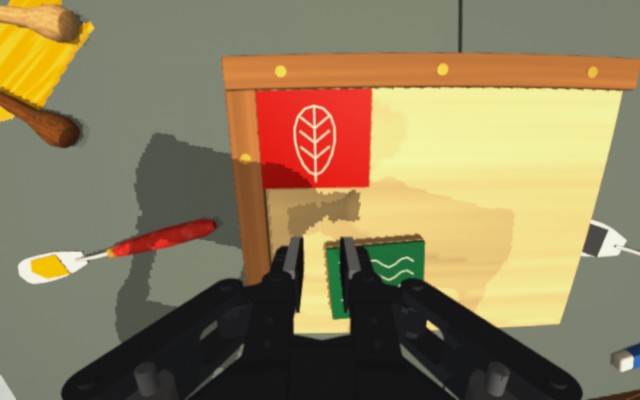

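Emit:
servo_tool(
  targets="0 0 -0.017 0 -5 15 20; 0 0 0 0 0 15 20; 0 0 0 0 0 10 20; 0 0 0 0 0 0 20",
)

```text
time: 18.53
tool_pos: [0.5546, -0.0259, 0.0192]
tcp_rot: [3.126, 0.28, 0.012]
wrist_force: [-1.9, 0.1, -0.6]
width: 0.233
```

```bash
python3 w.py -89 -40 -8 0
```

```text
t 18.53 corner-frame [-83.  -44.8] z 19.2 yaw -0.06 tilt [ 0.0076 -0.0019 -1.    ] F [-1.9  0.1 -0.6] w 0.233 q [-0.09  0.22  2.03 -0.    0.88  1.3 ]
turn wz -0.0011 then shift(tool, after turn) [-6.2 -4.9 27.1] | without turn [-6.2 -4.9 27.1]
```

Emit:
servo_tool(
  targets="0 0 0 -7 -2 5 20; 0 0 0 0 0 0 20; 0 0 0 -1 0 8 20; 0 0 0 0 0 0 20",
)

```text
time: 18.87
tool_pos: [0.5475, -0.0272, 0.0057]
tcp_rot: [3.127, 0.277, 0.013]
wrist_force: [-0.8, 0.0, -0.8]
width: 0.237
```

```bash
python3 w.py -89 -42 -8 0; python3 - <<'E'
from h import *
c=read_camera('wrist'); save(c['image'],'w27')
E
```

```text
t 18.87 corner-frame [-90.2 -44.7] z 5.7 yaw -0.18 tilt [ 0.0085 -0.0021 -1.    ] F [-0.8  0.  -0.8] w 0.237 q [-0.09  0.23  2.05 -0.    0.85  1.3 ]
turn wz -0.0031 then shift(tool, after turn) [ 1.1 -2.8 13.7] | without turn [ 1.1 -2.8 13.7]
```

View pics/w27.png

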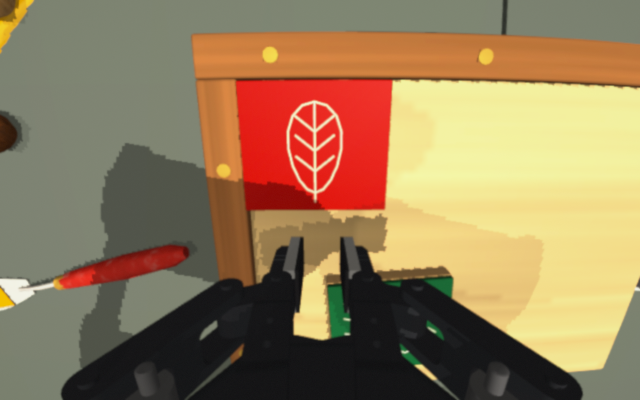

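Emit:
servo_tool(
  targets="0 0 0 -1 -2 6 20; 0 0 0 -1 0 6 20; 0 0 0 0 0 0 20",
)

```text
time: 19.17
tool_pos: [0.548, -0.0257, -0.005]
tcp_rot: [3.126, 0.277, 0.021]
wrist_force: [-0.1, 0.4, -0.5]
width: 0.235
```

```bash
python3 w.py -80 -42 -8 0; python3 - <<'E'
from h import *
c=read_camera('wrist'); save(c['image'],'w28')
E
```

```text
t 19.17 corner-frame [-89.5 -43.4] z -5.0 yaw -0.18 tilt [ 0.0138 -0.0025 -0.9999] F [-0.1  0.4 -0.5] w 0.235 q [-0.09  0.24  2.06 -0.    0.82  1.3 ]
turn wz -0.0032 then shift(tool, after turn) [ 9.5 -1.4  3.1] | without turn [ 9.5 -1.4  3.1]
```

View pics/w28.png

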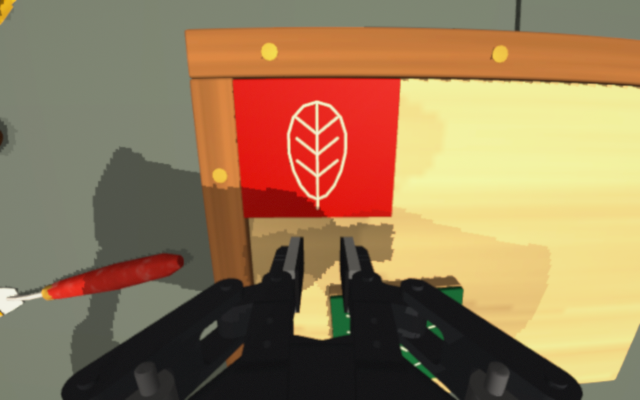

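Emit:
servo_tool(
  targets="0 0 0 0 0 4 20; 0 0 0 4 0 0 20; 0 0 0 3 0 0 20; 0 0 0 2 0 0 20; 0 0 0 2 0 0 20",
)

```text
time: 19.63
tool_pos: [0.5588, -0.0235, -0.009]
tcp_rot: [3.125, 0.278, 0.018]
wrist_force: [-6.8, -3.0, 3.5]
width: 0.234
```

Emit:
servo_tool(
  targets="0 0 0 2 0 0 20; 0 0 0 2 0 0 20",
)

```text
time: 19.8
tool_pos: [0.5583, -0.0234, -0.0097]
tcp_rot: [3.125, 0.28, 0.001]
wrist_force: [-6.5, -1.8, 4.7]
width: 0.232
```

```bash
python3 w.py -80 -42 -8 0; python3 - <<'E'
from h import *
c=read_camera('wrist'); crop(c['image'],180,40,420,260,2.6,'w29')
E
```

```text
t 19.8 corner-frame [-78.9 -43. ] z -9.7 yaw -0.08 tilt [ 0.001  -0.0039 -1.    ] F [-6.5 -1.8  4.7] w 0.232 q [-0.08  0.28  2.03 -0.01  0.83  1.31]
turn wz -0.0014 then shift(tool, after turn) [-1.1 -1.  -1.7] | without turn [-1.1 -1.  -1.7]
```

View pics/w29.png

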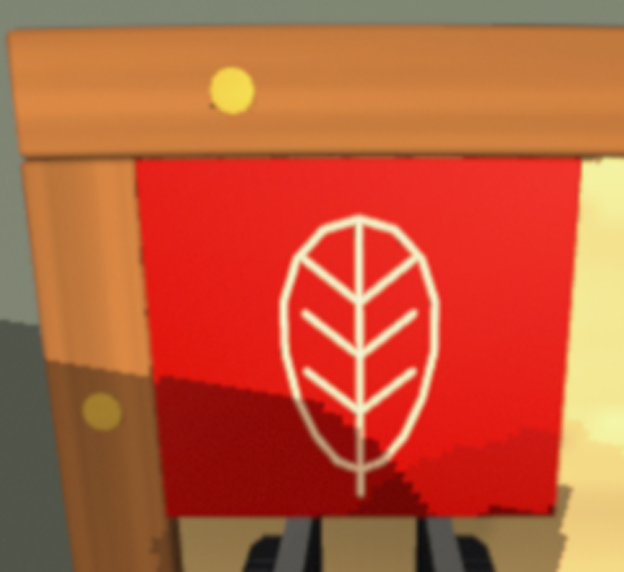

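Snug in x, at the same force and stop point as before. The left side also looks closed. I'll back off, lift, clear the view and check from above.

Emit:
servo_tool(
  targets="0 0 0 -5 0 0 20; 0 0 0 -4 0 0 20; 0 0 0 0 0 -15 20; 0 0 0 0 0 -25 20; 0 0 0 0 0 -30 20; 0 0 0 0 25 -30 20; 0 0 0 0 30 -20 20; 0 0 0 0 35 0 20",
)

```text
time: 20.52
tool_pos: [0.5618, -0.1097, 0.1126]
tcp_rot: [3.127, 0.292, -0.006]
wrist_force: [0.6, 0.3, 0.6]
width: 0.236
```

Emit:
servo_tool(
  targets="0 0 0 -10 38 0 20; 0 0 0 -10 38 0 20; 0 0 0 -10 38 0 20; 0 0 0 -10 38 0 20; 0 0 0 -10 38 0 20; 0 0 0 -10 38 0 20; 0 0 0 -10 38 0 20; 0 0 0 -5 30 0 20",
)

```text
time: 21.18
tool_pos: [0.548, -0.43, 0.1222]
tcp_rot: [3.117, 0.297, 0.025]
wrist_force: [0.9, 0.2, -0.1]
width: 0.237
```

```bash
python3 w.py; python3 - <<'E'
from h import *
import pickle
for n,o in(('top',(180,160,345,305)),('scene',(255,200,395,325))):
    c=read_camera(n); crop(c['image'],*o,4.8,n+'30'); pickle.dump(c,open(n+'30.pkl','wb'))
E
```

```text
t 21.18 corner-frame [-161.8 -441.2] z 122.2 yaw 0.58 tilt [ 0.0168 -0.0091 -0.9998] F [ 0.9  0.2 -0.1] w 0.237 q [-0.7   0.35  1.65  0.    1.12  0.68]
```

View pics/top30.png

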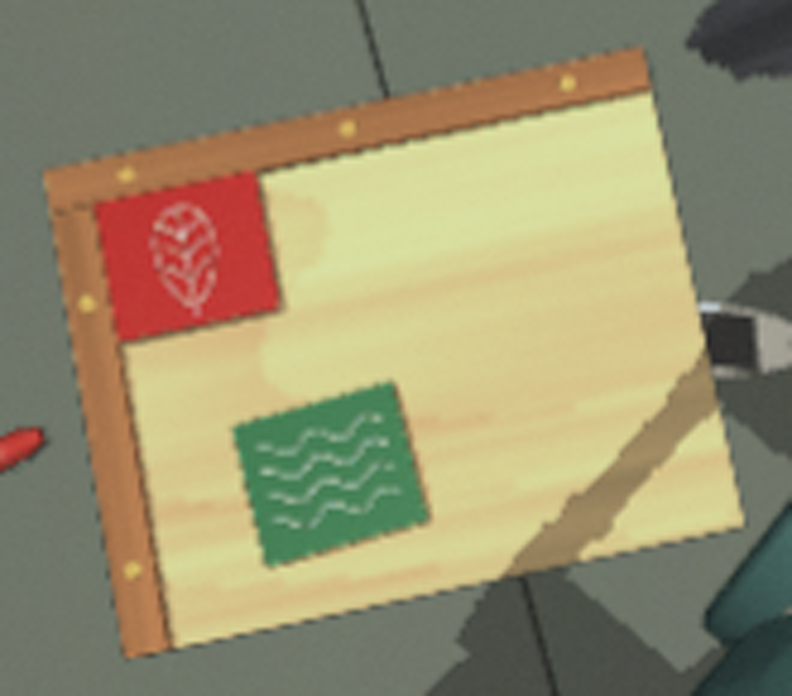

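View pics/scene30.png

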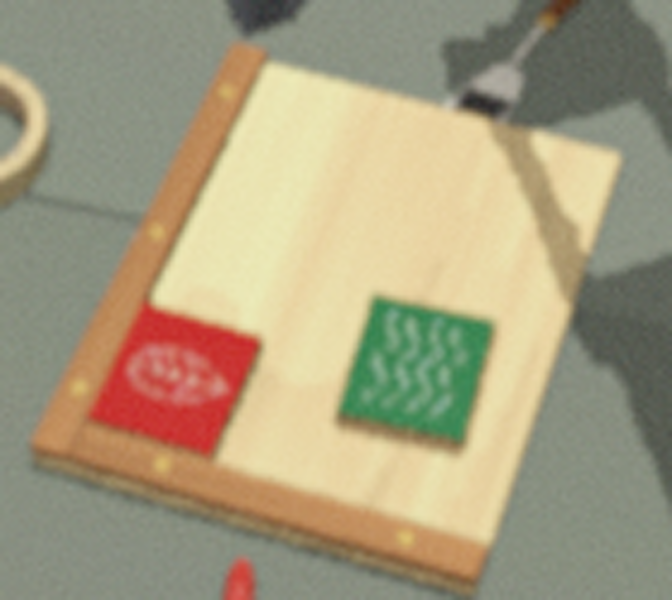

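```bash
python3 - <<'E'
from m import *
go(pickle.load(open('top30.pkl','rb')),(180,160),4.8,[None,(652,93),(174,648),(44,172),(643,48),(127,658),(745,524)],
 [(95,204),(258,172),(283,308),(121,342)],[(233,428),(394,382),(431,522),(268,567)])
finish_job()
E
```

```text
board [ 0.5543 -0.1105  0.1798] deg 10.3 res mm [[0.5, -0.5], [-0.8, -0.6], [1.1, 0.6], [1.4, -0.3], [-1.1, 1.2], [-1.0, -0.5]]
corner [0.6279 0.033 ]
red [ 0.6002 -0.014   0.1797] deg 10.29 in corner frame mm [-35.6 -41.3] rel deg -0.01 [[0.3, -0.3], [1.2, -0.0], [-0.6, -0.3], [-0.9, 0.6]]
green [ 0.4931 -0.0825  0.2462] deg 14.11 in corner frame mm [-153.3  -89.5] rel deg 3.8 [[0.7, 0.3], [0.6, -0.2], [-0.3, -0.2], [-1.1, 0.2]]
the job is handed in; nothing more can be done
```

The red block is in the corner, flat and snug against both stops, and the green block has not moved. I pushed it with the fingertips: squared up and pushed to the far stop, slid left along that stop to the left stop, then pressed once more against the far stop. I then withdrew the arm and handed the job in at about 21 s of the 51 s allowed.

**Last checks:**
- **Seating:** the top camera puts the red block's centre at (−35.6, −41.3) mm from the corner, against an ideal (−35, −40), turned 0.01° from the board. That is within the camera's roughly 2 mm accuracy. I felt 6–9 N against each stop when pressing. The left stop was not pressed again after the final press on the far stop, though the last pictures show no gap there.
- **Green block:** its corners are at the same pixels as at the start.

**What disagreed:** the finger ends sat about 25 mm behind the reported TCP, not at it. My first two forward passes therefore went over the red block without moving it. I lowered the tool to a negative z reading to push at the right height. While I was testing that height off the board, downward motion stopped at a reading of about −26 mm with no wrist force, and I did not establish why.

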